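Stand the burger board on the easel at the pass

ROBOT

A 6-joint arm with a two-finger parallel gripper is mounted at the origin on a cart in front of the work surface, level with it; the furniture and walls round the work are solid. World frame = base frame: x ahead of the robot, y to its left, z up, the work surface at z = 0. Lengths are in mm, angles in rad, forces in N, time in s.
With the tool pointing down it reaches from about 225 to 725 mm from the base axis. Payload 3.1 kg.
Tool frame: the origin (TCP) lies midway between the tips of the shut fingers; the grasp point (between the pads) lies 19 mm behind it (bot.grip_point_offset is the distance from the TCP to the grasp point, in mm); z points along the fingers, y is the line along which they close (so a half turn about z gives the same grasp; the last joint's range is limited). The gripper opens to 85 mm and grips with 20 to 120 N. Pads are 22 mm wide; open, the fingers measure 114 mm over their backs; the gripper's body (76 mm by 85 mm) begins 54 mm behind the grasp point. The pads swing forward as they close: fully open they stand 13 mm farther back than shut.
Start: joints at [1.133, 0.048, 0.099, 1.622, 0, 1.443], TCP at [160.063, 499.997, 231.312] pointing down, gripper open.
Joint ranges: [-2.91, 2.91], [-0.99, 1.94], [-1.21, 1.42], [-2.12, 2.29], [-1.49, 1.47], [-3.14, 3.14]. Speed limits (rad/s): [2.79, 2.79, 3.14, 3.14, 3.14, 3.14].

INTERFACE

Orientations are given as a unit quaternion [x, y, z, w].
In Python, from cell import bot, viewer gives the robot as it stands.
- The arm moves only by the tool send_rows, never from a script. Its argument "series" is a list of rows, each an object with "grip": the opening, from 0 (shut) to 1 (fully open); "xyz": the shift along the tool's x, y, z in m, a list of three; "twist": the turn about the tool's z in rad. In form: [{"grip": grip, "xyz": [dx, dy, dz], "twist": twist}, ...]. A call has 1 to 5 rows; each row is the pose to reach, as a shift and turn from the pose commanded when the call began, along the tool's axes at that moment; what a row does not reach only later rows make up. A row lasts 1/12 s, in which the tool goes at most 41.7 mm and 7.16 degrees, less where a joint would pass 70% of its speed; a pose out of reach is approached as far as the arm can. A call with a gripper value outside its range is refused whole. The fingers move at their own pace and stop on an object; "newtons" is the grip in N (left out, the last holds). Time passes only in rows, so rows that repeat a pose let the fingers close. It gives the time, the measured TCP pose, the force, the opening and the grip force at its end, in the units of the state.
- bot.get_obs(): the state, without advancing time (a new reading comes with each control period).
- viewer.capture(name): name is "scene" or "top"; returns the picture (420x560x3 uint8, red, green, blue); there is no depth.
- viewer.camera_params(name): a dict with "fov_y" (degrees; the focal length in pixels is half the picture's height over the tangent of half this angle, whatever the lens; pixels are square), "cx", "cy" (the principal point, pixels), "R" (3x3) and "t" (3): a world point X has camera coordinates R X + t. Camera axes: x right, y down, z forward; pixel columns grow to the right and rows downward; lengths in mm; the calibration is good to about 2 mm. A picture is of the moment at which its call begins. camera_params takes no time and is no camera call.
- bot.close_job(): hands the job in; it is judged then, once.
The state is a dict: "time": time; "joint_pos": joint angles; "qvel": joint speeds; "tau": joint torques, N m; "eef_pos": TCP position; "eef_rot": TCP orientation; "force": force on the tool from outside, world axes, zero at the start; "moment": the same for the moment, N m; "grip_width": finger opening in mm; "grip_force": force on a finger pad.
Only numpy, scipy, OpenCV 4.12 (cv2) and the standard library are available. Lean on these libraries where they do the work, as an engineer would, in place of code of your own. Each camera call takes 0.05 s, during which the arm holds its last target. There are 200 camera calls.

TASK

Take the red-framed burger board out of the wooden caddy and stand it on the small steel easel, in the middle, with its picture towards the guests (away from the easel's backrest). Set its foot gently on the ledge, right back in the corner, and lean it back until it lies against the backrest before you let go, so that it never falls; how far the backrest leans has to be felt or seen. Leave the green board in the caddy, and do not disturb the bell and the spice jar.

Things in the scene. Friction and masses are not known exactly. Their poses are not given: they have to be found in the camera images.
- red_board: The board to move: rigid menu board, red frame, burger picture; 100 wide (y) x 150 high (z) x 12 mm thick (x), 0.14 to 0.28 kg. Origin: centre of its underside; +x points out of the picture side. Its top 50 mm is a plain solid header, good to grip across the 12 mm from above. It starts upright in one of the two caddy slots, picture side towards the caddy's +x.
- red_board_foot (a point): Middle of the lower back edge of the red board: 6 mm behind (-x) the board's origin, at its underside; axes as the board.
- green_board: Bystander: board of the same size and build with a green frame and a white cup picture, standing in the other slot. It stays there.
- caddy: Fixed wooden caddy 170 (x) x 128 (y) x 38 mm high, origin: centre of its underside. Two slots 15 mm wide (x) and 108 long (y), centred at x = -50 and +50 mm; slot floor 8 mm above the origin, walls 30 mm above that. Either board may be in either slot.
- easel: Fixed steel easel; base plate 100 (x) x 150 (y) x 8 mm, origin: centre of its underside; +x points to the guests, as the picture must. An L-shaped cradle (ledge and backrest, square to each other) sits between two ears with black knobs outside; the ears' inner faces are at y = -68 and +68 mm, 26 mm deep, 70 mm high. The cradle is clamped firmly: careful handling does not turn it.
- easel_corner (a point): Middle of the inner corner line of ledge and backrest, 60 mm above the easel's origin, axes as the easel; the board's lower back edge belongs here. The cradle leans back (backrest top to -x) by 0.22 to 0.50 rad, not reported, about this line. Backrest: 80 mm up the slope. Ledge: 28 mm deep to a lip 6 mm high, sloping down to the corner by that same angle. Both 130 mm wide (y).
- bell: Bystander: silver counter bell on a black foot, 86 mm across, 65 high, origin at the centre of its underside.
- jar: Bystander: glass spice jar with a red cap, 45 mm across, 106 high, origin at the centre of its underside.

How it is judged:
By the outcome, as a careful person would: the job done as asked, in the order asked, and still so for the second after the job is handed in, with the robot touching nothing.
It also fails if it takes over 72 s, if anything falls off the work surface, if the arm or the gripper's body presses on something with over 40 N, if the wrist force passes 120 N, or if a joint passes its speed limit or range.

## Working session

There is one attempt and no reset: what is moved stays moved. The work goes in short steps, Python scripts to look and compute and a tool call to move; the robot and the scene stay as the last step left them, time stands still between calls to the robot, and variables do not carry over. Pictures are saved under pics/ and viewed, at most 10 in all, crops included, and the job is handed in when it is done.

Besides the shell and the picture viewer there is one more tool, called after ">>>" as name([rows], argument=value, ...), one row to a line, values as JSON. send_rows: Moves the arm, as the interface text tells. Its arguments: {"type":"object","properties":{"series":{"type":"array"},"newtons":{"type":"number"}},"required":["series"]}

```bash
mkdir -p pics; python3 - <<'E'
from cell import bot, viewer
import cv2,numpy as np
for n in("scene","top"):
    im=viewer.capture(n); cv2.imwrite(f"pics/{n}0.png",cv2.cvtColor(im,cv2.COLOR_RGB2BGR))
    p=viewer.camera_params(n); print(n,p)
print(bot.get_obs())
E
```

```text
scene {'fov_y': 42.83597542142491, 'cx': 288.45698062217303, 'cy': 213.42369658340886, 'R': array([[ 0.66635972, -0.74553351,  0.01202109],
       [-0.44480441, -0.41040315, -0.79606425],
       [ 0.59842607,  0.52511811, -0.60509272]]), 't': array([-430.62423379,  254.01618647,  751.55680024])}
top {'fov_y': 55.57636279155087, 'cx': 271.5664594791746, 'cy': 214.14836513317147, 'R': array([[ 0.00722566, -0.99976378, -0.02049821],
       [-0.98093899, -0.00310604, -0.19429115],
       [ 0.19418159,  0.02151137, -0.98072971]]), 't': array([-97.64248268, 541.62811502, 864.27701229])}
{'time': 0.1, 'joint_pos': array([1.13319789e+00, 4.86706921e-02, 9.77667712e-02, 1.62197195e+00,
       4.83235523e-05, 1.44297365e+00]), 'qvel': array([-0.00064582, -0.00182468,  0.00250804,  0.000142  , -0.00045719,
        0.00133503]), 'tau': array([ 2.07080069e-03, -3.39852798e+01,  3.20934677e+01,  1.58096576e-02,
       -1.18164030e-04, -8.63003237e-06]), 'eef_pos': array([159.8250651 , 499.52235698, 230.2434548 ]), 'eef_rot': array([ 1.54269262e-01,  9.88028296e-01, -9.91756028e-04, -3.13257073e-04]), 'force': array([-0.33087213,  0.39034703,  0.32012125]), 'moment': array([ 0.01660965, -0.0238773 ,  0.01940538]), 'grip_force': 0.0, 'grip_width': 85.52216989823796}
```

View pics/scene0.png

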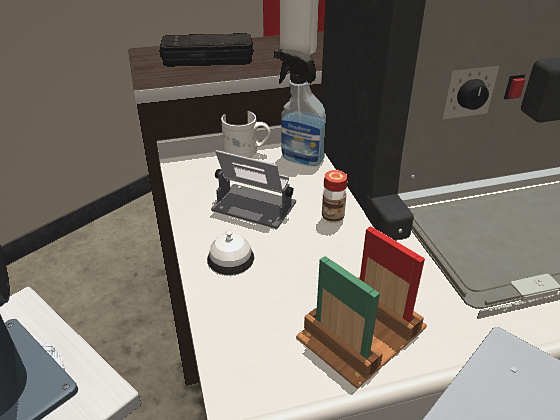

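View pics/top0.png

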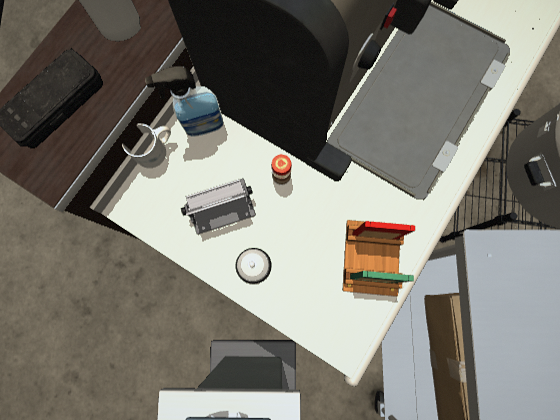

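The scene view shows both boards from behind: green header at about (348,290), red at (392,275). The easel is at (255,190) with its open side towards the camera, the bell at (230,250) and the jar at (334,195). In the top view the red header is at (385,227), the easel at (218,205) and the knobs at about (184,210) and (249,189).

```bash
cat >h.py <<'E'
from cell import bot, viewer
import cv2,numpy as np
def ray(n,uv):
    p=viewer.camera_params(n); f=210/np.tan(np.radians(p["fov_y"]/2))
    R,t=np.array(p["R"]),np.array(p["t"])
    d=R.T@np.array([(uv[0]-p["cx"])/f,(uv[1]-p["cy"])/f,1]); return -R.T@t,d/np.linalg.norm(d)
def onz(n,uv,z):
    c,d=ray(n,uv); return c+d*(z-c[2])/d[2]
def proj(n,X):
    p=viewer.camera_params(n); f=210/np.tan(np.radians(p["fov_y"]/2))
    c=np.array(p["R"])@np.array(X,float)+p["t"]; return np.array([p["cx"]+f*c[0]/c[2],p["cy"]+f*c[1]/c[2]])
def tri(a,b):
    (c1,d1),(c2,d2)=ray("scene",a),ray("top",b)
    s=np.linalg.lstsq(np.c_[d1,-d2],c2-c1,rcond=None)[0]
    P,Q=c1+s[0]*d1,c2+s[1]*d2; return (P+Q)/2,np.linalg.norm(P-Q)
def state():
    o=bot.get_obs(); x,y,z,w=o["eef_rot"]
    from scipy.spatial.transform import Rotation as Ro
    M=Ro.from_quat(o["eef_rot"]).as_matrix()
    return o,M
E
python3 - <<'E'
from h import *
S=cv2.imread("pics/scene0.png");T=cv2.imread("pics/top0.png")
def mask(im,lo,hi,roi):
    h=cv2.cvtColor(im,cv2.COLOR_BGR2HSV);m=cv2.inRange(h,lo,hi)
    z=np.zeros_like(m);x0,y0,x1,y1=roi;z[y0:y1,x0:x1]=m[y0:y1,x0:x1];return z
for nm,im,n,lo,hi,roi in[("red",S,"scene",(0,180,60),(6,255,255),(350,220,435,330)),("red",T,"top",(0,180,60),(6,255,255),(340,210,425,245)),
  ("green",S,"scene",(60,60,30),(90,255,255),(305,250,390,380)),("green",T,"top",(60,60,30),(90,255,255),(340,260,425,300))]:
    m=mask(im,lo,hi,roi);c=max(cv2.findContours(m,0,2)[0],key=cv2.contourArea)
    print(nm,n,cv2.approxPolyDP(c,2,True)[:,0].tolist(),cv2.contourArea(c))
a=cv2.resize(S[140:235,200:305],None,fx=5,fy=5,interpolation=cv2.INTER_CUBIC)
b=cv2.resize(T[165:245,170:265],None,fx=5,fy=5,interpolation=cv2.INTER_CUBIC)
cv2.imwrite("pics/eS.png",a);cv2.imwrite("pics/eT.png",b)
E
```

```text
red scene [[369, 227], [364, 244], [362, 280], [366, 263], [364, 254], [368, 247], [365, 245], [366, 241], [376, 243], [372, 238], [374, 236], [371, 236], [372, 242], [366, 237], [368, 230], [377, 236], [376, 240], [377, 236], [382, 239], [378, 242], [382, 242], [383, 239], [386, 248], [389, 247], [385, 245], [386, 241], [390, 244], [388, 245], [394, 246], [392, 252], [396, 247], [409, 256], [407, 260], [411, 260], [407, 258], [411, 256], [420, 262], [416, 266], [414, 264], [415, 271], [411, 271], [416, 278], [413, 279], [410, 274], [406, 275], [411, 276], [417, 283], [411, 287], [409, 279], [410, 288], [414, 287], [411, 291], [415, 293], [409, 306], [411, 310], [407, 310], [407, 313], [405, 311], [407, 299], [408, 304], [404, 312], [404, 318], [406, 316], [409, 321], [423, 258]] 600.0
red top [[352, 234], [357, 235], [369, 226], [366, 230], [400, 231], [399, 237], [406, 231], [413, 230], [414, 226], [366, 221], [364, 227], [363, 223]] 410.5
green scene [[325, 256], [320, 259], [316, 318], [320, 321], [323, 287], [365, 316], [361, 354], [367, 357], [378, 292]] 2276.0
green top [[351, 275], [351, 278], [365, 276], [395, 279], [396, 282], [413, 280], [412, 275], [366, 271]] 321.5
```

View pics/eS.png

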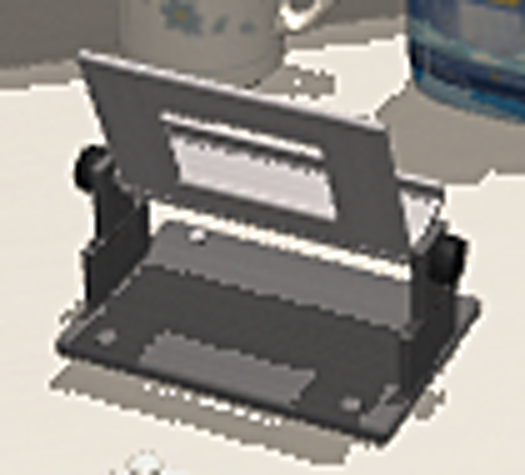

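View pics/eT.png

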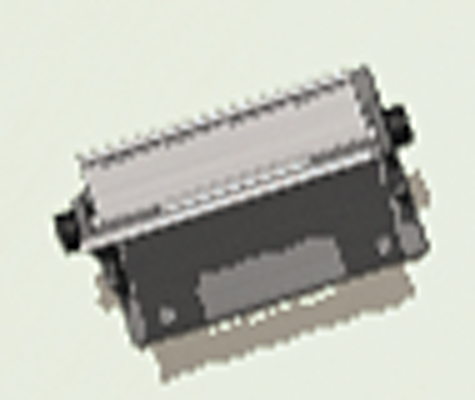

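The crops show that the dark slotted panel facing the scene camera has its top edge at scene (216,151)–(277,166). The top view has two candidate edges, (188,213)–(248,195) and (187,197)–(242,180). Triangulation will show which way the cradle faces.

```bash
python3 - <<'E'
from h import *
np.set_printoptions(precision=1,suppress=True)
S=lambda x,y:(200+x/5,140+y/5)
T=lambda x,y:(170+x/5,165+y/5)
for nm,a,b in[("topL-A",S(80,55),T(90,240)),("topR-A",S(385,130),T(390,150)),("topL-B",S(80,55),T(80,160)),("topR-B",S(385,130),T(360,72)),
 ("knobL",S(90,167),T(68,231)),("knobR",S(450,259),T(399,123)),("baseFL",S(60,350),T(140,345)),("baseFR",S(385,440),T(425,255))]:
    P,e=tri(a,b);print(nm,P,e)
for s in[(60,350),(385,440),(478,305)]: print("base z8",s,onz("scene",S(*s),8))
for s in[(140,345),(425,250)]: print("base top z8",s,onz("top",T(*s),8))
for s in[(120,185),(410,265)]: print("botS z60",onz("scene",S(*s),60))
print("red"); 
for a,b in[((369,227),(366,221)),((423,258),(414,226))]: print(tri(a,b))
for z in(158,):
  for b in[(366,221),(414,226),(413,230)]: print(onz("top",b,z))
  for b in[(364,231),(369,227),(423,258),(420,262)]: print(onz("scene",b,z))
print("green",onz("top",(366,271),158),onz("top",(412,275),158),onz("scene",(325,256),158),onz("scene",(378,292),158))
E
```

```text
topL-A [526.6  79.8 134.3] 2.89915510385102
topR-A [564.7 -45.3 136.7] 4.30164450174725
topL-B [556.4  97.3 115.9] 26.24316563082718
topR-B [599.  -24.4 113.7] 20.581615212694498
knobL [546.7 106.2  61.9] 0.6917705651081305
knobR [598.5 -44.8  60.9] 1.3844810991902667
baseFL [502.9  82.5   4.2] 1.6180400755292734
baseFR [548.2 -55.    5. ] 3.772178363383829
base z8 (60, 350) [500.4  78.    8. ]
base z8 (385, 440) [547.  -58.6   8. ]
base z8 (478, 305) [639.1 -26.2   8. ]
base top z8 (140, 345) [501.8  82.3   8. ]
base top z8 (425, 250) [548.6 -53.9   8. ]
botS z60 [548.1  89.3  60. ]
botS z60 [586.4 -35.6  60. ]
red
(array([ 507. , -286.5,  158. ]), np.float64(2.039624510068121))
(array([ 498.1, -382.6,  159.2]), np.float64(1.2341047725986358))
[ 507.7 -287.3  158. ]
[ 497.9 -382.5  158. ]
[ 489.8 -380.   158. ]
[ 493. -286.  158.]
[ 506.  -285.9  158. ]
[ 500.  -382.5  158. ]
[ 489.8 -383.7  158. ]
green [ 408.  -283.4  158. ] [ 400.8 -372.6  158. ] [ 409.7 -278.   158. ] [ 401.6 -373.2  158. ]
```

The backrest top matches edge A (z about 135, small residual), so the backrest leans towards world −x and the guests are at +x. The easel yaw is about 0.325, the corner is near (572, 30, 60) and the lean is about 0.37. Next I refine the red board's yaw and plan the approach.

```bash
cat >>h.py <<'E'
def go(xyz,yaw):
    """shift (m) in tool axes and twist to bring TCP to xyz and tool y to world angle yaw"""
    o,M=state(); d=M.T@(np.array(xyz,float)-o["eef_pos"])/1000
    ty=np.arctan2(M[1,1],M[0,1]); tw=-((yaw-ty+np.pi)%(2*np.pi)-np.pi)
    print("t %.2f"%o["time"],"pos",o["eef_pos"].round(1),"toolz",M[:,2].round(3),"yaw %.3f"%ty,"| shift",d.round(4),"twist %.3f"%tw,"F",o["force"].round(1),"w %.1f gf %.1f"%(o["grip_width"],o["grip_force"]),"q",o["joint_pos"].round(2))
E
python3 - <<'E'
from h import *
S=cv2.imread("pics/scene0.png");T=cv2.imread("pics/top0.png")
for nm,lo,hi,rt,rs in[("red",(0,150,60),(8,255,255),(368,412,212,245),(371,420,222,300)),("green",(55,50,30),(95,255,255),(368,410,262,300),(328,375,250,330))]:
  for n,im,r in(("top",T,rt),("scene",S,rs)):
    m=cv2.inRange(cv2.cvtColor(im,cv2.COLOR_BGR2HSV),lo,hi)
    u=np.arange(r[0],r[1]); v=np.array([r[2]+np.argmax(m[r[2]:r[3],x]>0) for x in u])
    k=np.polyfit(u,v,1); k=np.polyfit(u[abs(np.polyval(k,u)-v)<1.5],v[abs(np.polyval(k,u)-v)<1.5],1)
    A=onz(n,(u[0],np.polyval(k,u[0])-.5),158);B=onz(n,(u[-1],np.polyval(k,u[-1])-.5),158)
    print(nm,n,A.round(1),B.round(1),"yaw",np.arctan2(-(A-B)[0],(A-B)[1]))
go([497,-334,230],-0.085)
for n,uv,z in(("top",(281,163),106),("top",(253,264),65)): print(onz(n,uv,z).round())
E
```

```text
red top [ 507.8 -291.3  158. ] [ 500.1 -376.7  158. ] yaw -0.0894534413288355
red scene [ 508.9 -287.6  158. ] [ 501.9 -374.8  158. ] yaw -0.07992061063997558
green top [ 407.7 -287.3  158. ] [ 401.1 -366.8  158. ] yaw -0.08285833759117728
green scene [ 409.8 -283.3  158. ] [ 402.5 -366.3  158. ] yaw -0.08830892206862435
t 0.10 pos [159.8 499.5 230.2] toolz [-0.001 -0.002 -1.   ] yaw 1.261 | shift [-0.5752 -0.6911  0.0015] twist 1.346 F [-0.3  0.4  0.3] w 85.5 gf 0.0 q [1.13 0.05 0.1  1.62 0.   1.44]
[ 647. -116.  106.]
[427. -55.  65.]
```

>>> send_rows([
  {"grip": 1, "xyz": [-0.025, -0.03, 0], "twist": 0},
  {"grip": 1, "xyz": [-0.05, -0.06, 0], "twist": 0},
  {"grip": 1, "xyz": [-0.075, -0.09, 0], "twist": 0},
  {"grip": 1, "xyz": [-0.1, -0.12, 0], "twist": 0},
  {"grip": 1, "xyz": [-0.125, -0.15, 0], "twist": 0},
])

```text
time: 0.52
eef_pos: [233.3, 317.3, 230.6]
eef_rot: [0.154, 0.988, -0.0, -0.0]
force: [1.2, 0.3, 0.7]
grip_width: 85.6
grip_force: 0.0
```

>>> send_rows([
  {"grip": 1, "xyz": [-0.025, -0.03, 0], "twist": 0},
  {"grip": 1, "xyz": [-0.05, -0.06, 0], "twist": 0},
  {"grip": 1, "xyz": [-0.075, -0.09, 0], "twist": 0},
  {"grip": 1, "xyz": [-0.1, -0.12, 0], "twist": 0},
  {"grip": 1, "xyz": [-0.125, -0.15, 0], "twist": 0},
])

```text
time: 0.93
eef_pos: [306.6, 136.3, 231.0]
eef_rot: [0.154, 0.988, 0.0, 0.0]
force: [0.9, 0.3, 1.0]
grip_width: 85.3
grip_force: 0.0
```

>>> send_rows([
  {"grip": 1, "xyz": [-0.025, -0.03, 0], "twist": 0},
  {"grip": 1, "xyz": [-0.05, -0.06, 0], "twist": 0},
  {"grip": 1, "xyz": [-0.075, -0.09, 0], "twist": 0},
  {"grip": 1, "xyz": [-0.1, -0.12, 0], "twist": 0},
  {"grip": 1, "xyz": [-0.125, -0.15, 0], "twist": 0},
])

```text
time: 1.35
eef_pos: [380.0, -44.9, 231.0]
eef_rot: [0.155, 0.988, 0.0, 0.0]
force: [0.7, -0.5, 0.6]
grip_width: 85.3
grip_force: 0.0
```

>>> send_rows([
  {"grip": 1, "xyz": [-0.025, -0.03, 0], "twist": 0.12},
  {"grip": 1, "xyz": [-0.05, -0.06, 0], "twist": 0.24},
  {"grip": 1, "xyz": [-0.075, -0.09, 0], "twist": 0.36},
  {"grip": 1, "xyz": [-0.1, -0.12, 0], "twist": 0.48},
  {"grip": 1, "xyz": [-0.125, -0.15, 0], "twist": 0.6},
])

```text
time: 1.77
eef_pos: [453.4, -225.8, 230.6]
eef_rot: [0.442, 0.897, 0.0, -0.0]
force: [0.4, 0.8, 1.0]
grip_width: 85.5
grip_force: 0.0
```

```bash
python3 -c "
from h import *
go([498,-334.5,200],-0.085)"
```

```text
t 1.77 pos [ 453.4 -225.8  230.6] toolz [-0.001  0.001 -1.   ] yaw 0.654 | shift [-0.1135 -0.0307  0.0305] twist 0.739 F [0.4 0.8 1. ] w 85.5 gf 0.0 q [-0.59  0.    0.05  1.62  0.    0.32]
```

>>> send_rows([
  {"grip": 1, "xyz": [-0.023, -0.006, 0], "twist": 0.12},
  {"grip": 1, "xyz": [-0.046, -0.012, 0], "twist": 0.24},
  {"grip": 1, "xyz": [-0.07, -0.018, 0], "twist": 0.36},
  {"grip": 1, "xyz": [-0.092, -0.024, 0], "twist": 0.48},
  {"grip": 1, "xyz": [-0.1135, -0.0305, 0.0], "twist": 0.6},
])

```text
time: 2.18
eef_pos: [499.1, -333.2, 230.3]
eef_rot: [0.687, 0.726, 0.0, -0.001]
force: [-0.2, 0.3, -0.4]
grip_width: 85.4
grip_force: 0.0
```

>>> send_rows([
  {"grip": 0.7, "xyz": [0, 0, 0], "twist": 0.12},
  {"grip": 0.6, "xyz": [0, 0, 0], "twist": 0.14},
  {"grip": 0.6, "xyz": [0, 0, 0.01], "twist": 0.14},
  {"grip": 0.6, "xyz": [0, 0, 0.01], "twist": 0.14},
])

```text
time: 2.52
eef_pos: [498.2, -331.1, 219.0]
eef_rot: [0.734, 0.68, -0.0, -0.002]
force: [-1.2, -0.5, -1.9]
grip_width: 50.9
grip_force: 0.0
```

```bash
python3 -c "
from h import *
go([498,-334.5,117],-0.085)
im=viewer.capture('top'); im2=viewer.capture('scene')
a=np.hstack([cv2.resize(im[190:310,310:440],None,fx=3,fy=3),cv2.resize(im2[190:310,310:440],None,fx=3,fy=3)])
cv2.imwrite('pics/g.png',a[:,:,::-1])"
```

```text
t 2.52 pos [ 498.2 -331.1  219. ] toolz [-0.003  0.002 -1.   ] yaw -0.076 | shift [-0.0036  0.0004  0.102 ] twist 0.009 F [-1.2 -0.5 -1.9] w 50.9 gf 0.0 q [-0.7   0.24  0.29  1.62  0.    0.95]
```

View pics/g.png

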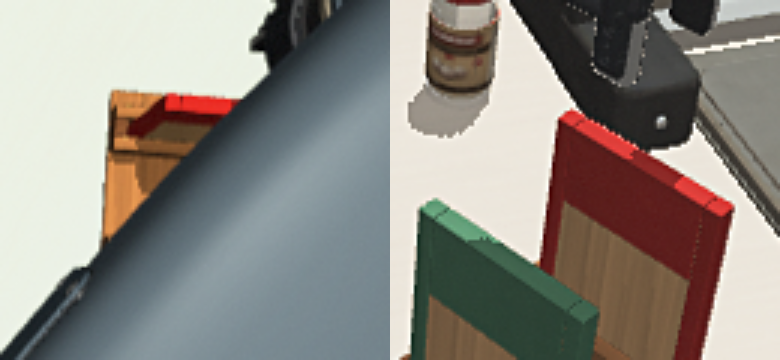

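The scene crop shows a fingertip just above the red header. The top view is mostly hidden by the arm. I descend over the header.

>>> send_rows([
  {"grip": 0.6, "xyz": [-0.003, 0, 0.015], "twist": 0.009},
  {"grip": 0.6, "xyz": [-0.0035, 0, 0.03], "twist": 0.009},
  {"grip": 0.6, "xyz": [-0.0035, 0, 0.045], "twist": 0.009},
  {"grip": 0.6, "xyz": [-0.0035, 0, 0.06], "twist": 0.009},
  {"grip": 0.6, "xyz": [-0.0035, 0, 0.06], "twist": 0.009},
])

```text
time: 3.03
eef_pos: [497.0, -333.7, 157.8]
eef_rot: [0.737, 0.676, -0.0, -0.003]
force: [-0.7, 0.1, -1.5]
grip_width: 51.4
grip_force: 0.0
```

```bash
python3 -c "
from h import *
go([498,-334.5,117],-0.085)
im2=viewer.capture('scene')
cv2.imwrite('pics/g2.png',cv2.resize(im2[170:310,310:460],None,fx=4,fy=4)[:,:,::-1])"
```

```text
t 3.03 pos [ 497.  -333.7  157.8] toolz [-0.005  0.004 -1.   ] yaw -0.086 | shift [-0.0009  0.0013  0.0408] twist -0.001 F [-0.7  0.1 -1.5] w 51.4 gf 0.0 q [-0.7   0.24  0.17  1.5   0.    0.95]
```

View pics/g2.png

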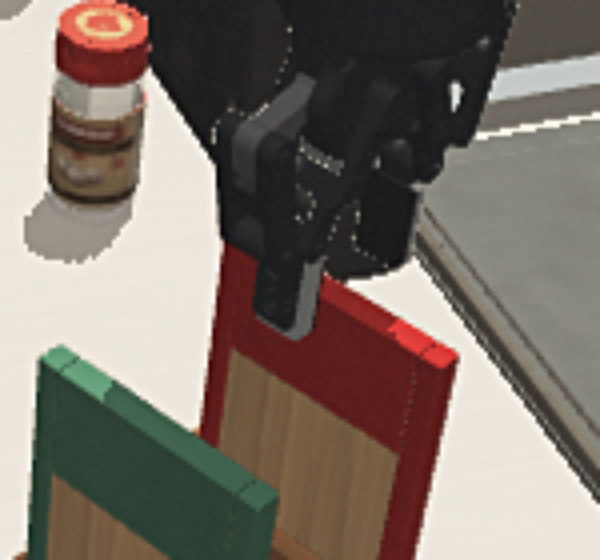

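The fingers straddle the red header: the near one is in front at about (290,300) in the crop, the far one behind at (390,235). I go down and grip.

>>> send_rows([
  {"grip": 0.6, "xyz": [-0.001, 0.001, 0.015], "twist": 0},
  {"grip": 0.6, "xyz": [-0.001, 0.001, 0.03], "twist": 0},
  {"grip": 0.6, "xyz": [-0.001, 0.001, 0.041], "twist": 0},
  {"grip": 0.4, "xyz": [-0.001, 0.001, 0.041], "twist": 0},
  {"grip": 0.25, "xyz": [-0.001, 0.001, 0.041], "twist": 0},
], newtons=40)

```text
time: 3.5
eef_pos: [499.3, -336.4, 120.4]
eef_rot: [0.737, 0.675, -0.0, -0.0]
force: [0.3, 0.7, 0.1]
grip_width: 27.6
grip_force: 0.0
```

>>> send_rows([
  {"grip": 0.15, "xyz": [0, 0, 0], "twist": 0},
  {"grip": 0.1, "xyz": [0, 0, 0], "twist": 0},
  {"grip": 0.05, "xyz": [0, 0, 0], "twist": 0},
  {"grip": 0.0, "xyz": [0, 0, 0], "twist": 0},
  {"grip": 0.0, "xyz": [0, 0, 0], "twist": 0},
])

```text
time: 3.92
eef_pos: [500.2, -337.3, 121.8]
eef_rot: [0.738, 0.675, 0.0, 0.001]
force: [0.1, 0.3, 3.5]
grip_width: 11.6
grip_force: 42.0
```

```bash
python3 -c "
from h import *
go([498,-334.5,230],-0.085)"
```

```text
t 3.92 pos [ 500.2 -337.3  121.8] toolz [ 0.002 -0.002 -1.   ] yaw -0.088 | shift [ 0.0025 -0.0022 -0.1082] twist -0.003 F [0.1 0.3 3.5] w 11.6 gf 42.0 q [-0.7   0.25  0.11  1.43  0.    0.95]
```

>>> send_rows([
  {"grip": 0, "xyz": [0, 0, -0.012], "twist": 0},
  {"grip": 0, "xyz": [0, 0, -0.03], "twist": 0},
  {"grip": 0, "xyz": [0, 0, -0.05], "twist": 0},
  {"grip": 0, "xyz": [0, 0, -0.07], "twist": 0},
  {"grip": 0, "xyz": [0, 0, -0.09], "twist": 0},
])

```text
time: 4.33
eef_pos: [499.1, -336.4, 211.0]
eef_rot: [0.738, 0.675, -0.0, -0.001]
force: [0.4, 0.1, -1.3]
grip_width: 11.7
grip_force: 41.3
```

>>> send_rows([
  {"grip": 0, "xyz": [0, 0, -0.02], "twist": 0},
  {"grip": 0, "xyz": [0, 0, -0.03], "twist": 0},
  {"grip": 0, "xyz": [0, 0, -0.03], "twist": 0},
])

```text
time: 4.58
eef_pos: [500.6, -337.6, 243.8]
eef_rot: [0.738, 0.675, 0.0, 0.003]
force: [-0.0, 0.2, -1.1]
grip_width: 11.5
grip_force: 41.4
```

```bash
python3 -c "
from h import *
go([575,26,240],0.325)
im2=viewer.capture('scene');t=viewer.capture('top')
cv2.imwrite('pics/L.png',np.hstack([cv2.resize(im2[130:370,250:450],None,fx=2,fy=2),cv2.resize(t[130:370,230:430],None,fx=2,fy=2)])[:,:,::-1])"
```

```text
t 4.58 pos [ 500.6 -337.6  243.8] toolz [ 0.004 -0.004 -1.   ] yaw -0.088 | shift [0.3688 0.0422 0.0028] twist -0.413 F [-0.   0.2 -1.1] w 11.5 gf 41.4 q [-0.7   0.26  0.36  1.67 -0.    0.95]
```

View pics/L.png

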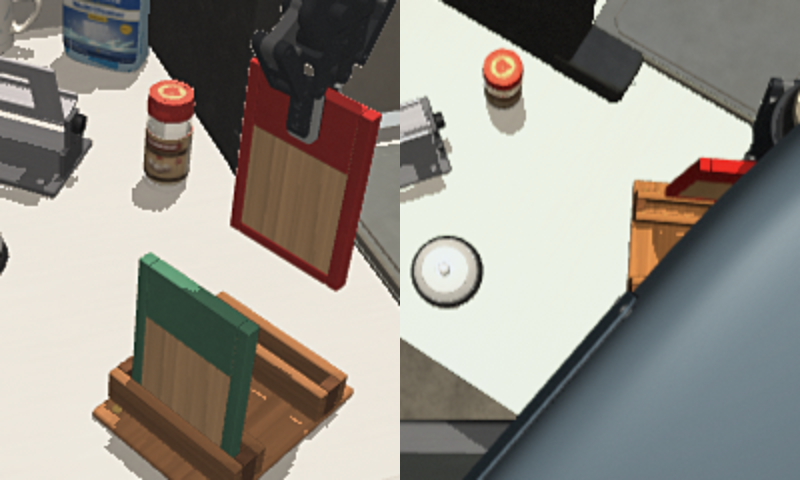

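The red board hangs free of the caddy, the green board stayed in its slot, and nothing else was disturbed. I carry the board to the easel.

>>> send_rows([
  {"grip": 0, "xyz": [0.02, 0.002, 0], "twist": 0},
  {"grip": 0, "xyz": [0.05, 0.005, 0], "twist": -0.05},
  {"grip": 0, "xyz": [0.085, 0.009, 0], "twist": -0.12},
  {"grip": 0, "xyz": [0.12, 0.013, 0], "twist": -0.2},
  {"grip": 0, "xyz": [0.155, 0.017, 0], "twist": -0.27},
])

```text
time: 5.1
eef_pos: [529.1, -182.1, 237.7]
eef_rot: [0.639, 0.769, -0.0, -0.002]
force: [0.7, 0.6, -0.7]
grip_width: 11.6
grip_force: 41.3
```

```bash
python3 -c "
from h import *
go([584,31,240],0.325)"
```

```text
t 5.10 pos [ 529.1 -182.1  237.7] toolz [-0.004  0.002 -1.   ] yaw 0.185 | shift [ 0.1994  0.0931 -0.0021] twist -0.140 F [ 0.7  0.6 -0.7] w 11.6 gf 41.3 q [-0.45  0.15  0.22  1.65  0.    0.93]
```

>>> send_rows([
  {"grip": 0, "xyz": [0.034, 0.016, 0], "twist": -0.05},
  {"grip": 0, "xyz": [0.068, 0.032, 0], "twist": -0.1},
  {"grip": 0, "xyz": [0.1, 0.047, 0], "twist": -0.14},
  {"grip": 0, "xyz": [0.134, 0.063, 0], "twist": -0.14},
  {"grip": 0, "xyz": [0.165, 0.077, 0], "twist": -0.14},
])

```text
time: 5.52
eef_pos: [567.2, -13.0, 236.9]
eef_rot: [0.585, 0.811, -0.015, -0.004]
force: [-21.9, -33.0, 5.3]
grip_width: 11.8
grip_force: 117.8
```

>>> send_rows([
  {"grip": 0, "xyz": [0.02, 0.013, 0], "twist": 0},
  {"grip": 0, "xyz": [0.034, 0.011, 0], "twist": 0},
  {"grip": 0, "xyz": [0.034, 0.011, 0], "twist": 0},
  {"grip": 0, "xyz": [0.034, 0.011, 0], "twist": 0},
])

```text
time: 5.85
eef_pos: [558.5, 22.2, 234.0]
eef_rot: [0.585, 0.811, -0.019, -0.012]
force: [-26.5, -11.5, 5.2]
grip_width: 11.6
grip_force: 122.4
```

```bash
python3 -c "
from h import *
go([584,31,190],0.325)
im2=viewer.capture('scene');t=viewer.capture('top')
cv2.imwrite('pics/M.png',np.hstack([cv2.resize(im2[60:240,170:320],None,fx=3,fy=3),cv2.resize(t[110:290,170:280],None,fx=3,fy=3)])[:,:,::-1])"
```

```text
t 5.85 pos [558.5  22.2 234. ] toolz [-0.043 -0.017 -0.999] yaw 0.320 | shift [0.0004 0.029  0.0428] twist -0.005 F [-26.5 -11.5   5.2] w 11.6 gf 122.4 q [-0.07  0.19  0.26  1.68 -0.02  1.18]
```

View pics/M.png

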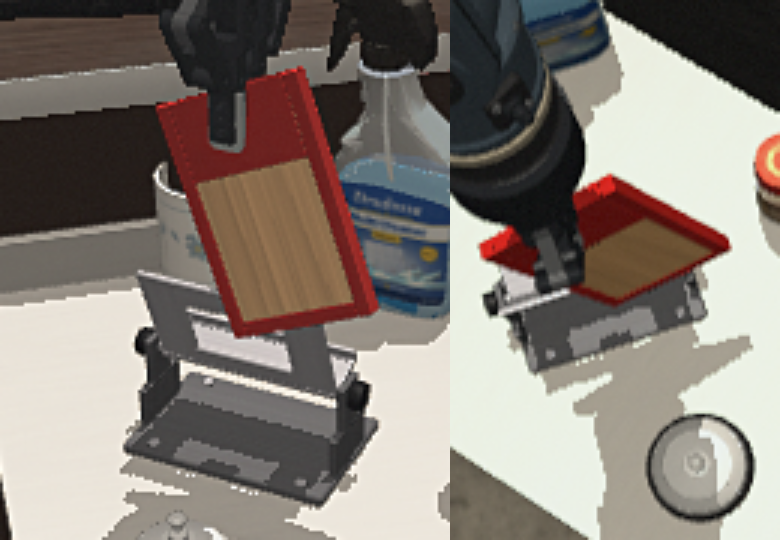

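The board's lower corner has caught the top of the backrest, because I carried it too low. It has turned in the grip and is pressing with about 29 N. I back off and lift now.

>>> send_rows([
  {"grip": 0, "xyz": [0, -0.02, 0], "twist": 0},
  {"grip": 0, "xyz": [0, -0.04, -0.005], "twist": 0},
  {"grip": 0, "xyz": [0, -0.05, -0.02], "twist": 0},
  {"grip": 0, "xyz": [0, -0.05, -0.04], "twist": 0},
  {"grip": 0, "xyz": [0, -0.05, -0.06], "twist": 0},
])

```text
time: 6.37
eef_pos: [526.1, 12.1, 298.0]
eef_rot: [0.585, 0.811, -0.002, -0.003]
force: [0.7, 0.4, -1.2]
grip_width: 11.6
grip_force: 40.0
```

>>> send_rows([
  {"grip": 0, "xyz": [0, 0, -0.005], "twist": 0},
  {"grip": 0, "xyz": [0, 0, -0.005], "twist": 0},
])

```text
time: 6.53
eef_pos: [528.6, 12.2, 305.6]
eef_rot: [0.585, 0.811, 0.0, 0.0]
force: [0.4, -0.4, -2.2]
grip_width: 11.4
grip_force: 39.9
```

```bash
python3 -c "
from h import *
go([584,31,290],0.325)
im2=viewer.capture('scene');t=viewer.capture('top')
cv2.imwrite('pics/N_s.png',im2[:,:,::-1]);cv2.imwrite('pics/N_t.png',t[:,:,::-1])
cv2.imwrite('pics/N.png',np.hstack([cv2.resize(im2[30:240,170:320],None,fx=2.8,fy=2.8),cv2.resize(t[110:320,160:290],None,fx=2.8,fy=2.8)])[:,:,::-1])"
```

```text
t 6.53 pos [528.6  12.2 305.6] toolz [ 0.001 -0.    -1.   ] yaw 0.322 | shift [0.0003 0.0585 0.0157] twist -0.003 F [ 0.4 -0.4 -2.2] w 11.4 gf 39.9 q [-0.1   0.09  0.29  1.77  0.    1.15]
```

View pics/N.png

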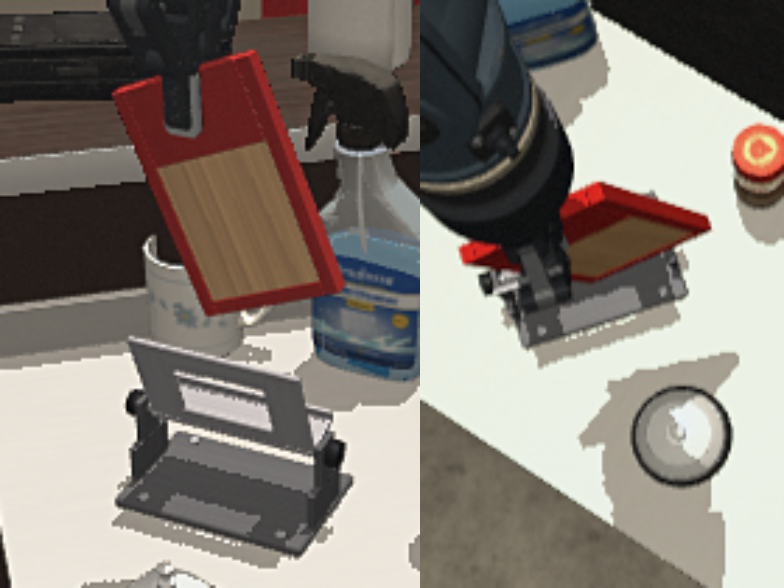

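The board hangs turned in its own plane: lower left corner at crop (205,315), lower right at (340,290). The easel looks unmoved. I triangulate the corners to get the tilt.

```bash
python3 -c "
from h import *
np.set_printoptions(precision=1,suppress=True)
S=lambda x,y:(170+x/2.8,30+y/2.8)
T=lambda x,y:(160+(x-420)/2.8,110+y/2.8)
for n,a,b in(('TL',S(115,90),T(462,252)),('TR',S(255,50),T(602,183)),('BL',S(207,315),T(602,283)),('BR',S(342,290),T(710,222))): print(n,*tri(a,b))
for n,a,b in(('bkTopL',S(130,340),T(497,303)),('knobL',S(136,402),T(488,283)),): print(n,*tri(a,b))
for s in((130,340),(300,380)): print(S(*s))
go([515,-165,250],0.32)"
```

```text
TL [511.6  57.4 320.9] 1.0142076968606066
TR [542.5 -29.  358.8] 0.09645170684803152
BL [520.   -5.9 189. ] 2.30707361411738
BR [557.2 -83.5 220.7] 1.3809576428405883
bkTopL [518.5  76.4 137.9] 6.709895952671046
knobL [546.9 104.6  62.1] 0.5878148019890717
(216.42857142857144, 151.42857142857144)
(277.14285714285717, 165.71428571428572)
t 6.63 pos [528.   12.4 303.4] toolz [-0.  0. -1.] yaw 0.322 | shift [-0.2 -0.1  0.1] twist 0.002 F [ 0.1  0.  -1.6] w 11.4 gf 39.9 q [-0.1  0.1  0.3  1.8  0.   1.1]
```

>>> send_rows([
  {"grip": 0, "xyz": [-0.025, -0.01, 0], "twist": 0},
  {"grip": 0, "xyz": [-0.05, -0.02, 0], "twist": 0},
  {"grip": 0, "xyz": [-0.075, -0.03, 0], "twist": 0},
  {"grip": 0, "xyz": [-0.1, -0.04, 0], "twist": 0},
  {"grip": 0, "xyz": [-0.123, -0.05, 0], "twist": 0},
])

```text
time: 7.05
eef_pos: [519.0, -121.3, 302.6]
eef_rot: [0.584, 0.811, -0.001, -0.002]
force: [0.7, -0.7, -2.2]
grip_width: 11.9
grip_force: 39.9
```

>>> send_rows([
  {"grip": 0, "xyz": [0, 0, 0.03], "twist": 0},
  {"grip": 0, "xyz": [0, 0, 0.06], "twist": 0},
  {"grip": 0, "xyz": [0, 0, 0.09], "twist": 0},
  {"grip": 0, "xyz": [0, 0, 0.12], "twist": 0},
  {"grip": 0, "xyz": [0, 0, 0.14], "twist": 0},
])

```text
time: 7.47
eef_pos: [516.8, -119.2, 159.1]
eef_rot: [0.585, 0.811, -0.001, -0.004]
force: [0.3, 1.3, -1.7]
grip_width: 11.7
grip_force: 39.9
```

>>> send_rows([
  {"grip": 0, "xyz": [0, 0, 0.01], "twist": 0},
  {"grip": 0, "xyz": [0, 0, 0.02], "twist": 0},
  {"grip": 0, "xyz": [0, 0, 0.025], "twist": 0},
  {"grip": 0, "xyz": [0, 0, 0.03], "twist": 0},
  {"grip": 0, "xyz": [0, 0, 0.03], "twist": 0},
], newtons=25)

```text
time: 7.88
eef_pos: [519.9, -120.3, 135.2]
eef_rot: [0.585, 0.811, 0.0, 0.0]
force: [-0.4, -0.7, -1.0]
grip_width: 11.5
grip_force: 39.9
```

```bash
python3 -c "
from h import *
go([538,-171,117],0.32)"
```

```text
t 7.88 pos [ 519.9 -120.3  135.2] toolz [ 0. -0. -1.] yaw 0.322 | shift [-0.0539  0.0011  0.0182] twist 0.002 F [-0.4 -0.7 -1. ] w 11.5 gf 39.9 q [-0.35  0.07 -0.07  1.43  0.    0.9 ]
```

>>> send_rows([
  {"grip": 0, "xyz": [0, 0, 0.004], "twist": 0},
  {"grip": 0, "xyz": [0, 0, 0.008], "twist": 0},
  {"grip": 0, "xyz": [0, 0, 0.012], "twist": 0},
  {"grip": 0, "xyz": [0, 0, 0.012], "twist": 0},
], newtons=25)

```text
time: 8.22
eef_pos: [520.4, -120.5, 123.7]
eef_rot: [0.585, 0.811, 0.0, 0.001]
force: [1.3, -0.0, -0.4]
grip_width: 11.7
grip_force: 40.0
```

>>> send_rows([
  {"grip": 0, "xyz": [0, 0, 0.002], "twist": 0},
  {"grip": 0, "xyz": [-0.005, 0, 0.004], "twist": 0},
  {"grip": 0, "xyz": [-0.01, 0, 0.005], "twist": 0},
  {"grip": 0, "xyz": [-0.015, 0, 0.005], "twist": 0},
])

```text
time: 8.55
eef_pos: [525.3, -134.4, 122.6]
eef_rot: [0.584, 0.811, 0.001, 0.002]
force: [-3.5, 2.8, 12.2]
grip_width: 11.4
grip_force: 42.2
```

>>> send_rows([
  {"grip": 0, "xyz": [-0.005, 0, 0], "twist": 0},
  {"grip": 0, "xyz": [-0.01, 0, 0], "twist": 0},
  {"grip": 0, "xyz": [-0.015, 0, 0], "twist": 0},
  {"grip": 0, "xyz": [-0.02, 0, 0], "twist": 0},
])

```text
time: 8.88
eef_pos: [531.1, -152.9, 120.3]
eef_rot: [0.584, 0.811, 0.001, 0.0]
force: [-1.2, 2.6, 3.1]
grip_width: 11.1
grip_force: 41.7
```

```bash
python3 -c "
from h import *
go([538,-171,117],0.32)
print(bot.get_obs()['moment'])
im=viewer.capture('scene');cv2.imwrite('pics/q.png',im[:,:,::-1])
hs=cv2.cvtColor(im,cv2.COLOR_RGB2HSV);m=cv2.inRange(hs,(0,150,40),(8,255,255))|cv2.inRange(hs,(172,150,40),(180,255,255))
m[:,:200]=0;m[:120]=0;m[:,440:]=0
k=cv2.connectedComponentsWithStats(m);i=1+np.argmax(k[2][1:,4]);print(k[2][i])
c=cv2.findContours((k[1]==i).astype(np.uint8),0,2)[0][0];print(cv2.approxPolyDP(c,3,True)[:,0].tolist())"
```

```text
t 8.88 pos [ 531.1 -152.9  120.3] toolz [ 0.001  0.001 -1.   ] yaw 0.322 | shift [-0.0194  0.0008  0.0032] twist 0.002 F [-1.2  2.6  3.1] w 11.1 gf 41.7 q [-0.4   0.12 -0.04  1.41  0.    0.85]
[0.86595535 0.56022156 0.03803303]
[ 283  170   64   92 2078]
[[343, 172], [327, 172], [324, 186], [317, 186], [314, 210], [301, 205], [302, 193], [293, 184], [283, 186], [295, 254], [318, 258], [323, 255], [298, 251], [291, 211], [336, 217], [340, 257], [326, 256], [345, 261], [339, 191], [346, 186]]
```

>>> send_rows([
  {"grip": 0, "xyz": [-0.005, 0, 0.001], "twist": 0},
  {"grip": 0, "xyz": [-0.01, 0, 0.002], "twist": 0},
  {"grip": 0, "xyz": [-0.015, 0, 0.003], "twist": 0},
  {"grip": 0, "xyz": [-0.02, 0, 0.004], "twist": 0},
])

```text
time: 9.27
eef_pos: [537.4, -172.1, 114.9]
eef_rot: [0.584, 0.811, 0.001, -0.0]
force: [-0.3, 1.9, 3.0]
grip_width: 11.4
grip_force: 41.9
```

```bash
cat >b.py <<'E'
from h import *
def board():
    im=viewer.capture('scene');cv2.imwrite('pics/q.png',im[:,:,::-1])
    hs=cv2.cvtColor(im,cv2.COLOR_RGB2HSV);m=cv2.inRange(hs,(0,150,40),(8,255,255))|cv2.inRange(hs,(172,150,40),(180,255,255))
    m[:,:200]=0;m[:120]=0;m[:,440:]=0
    k=cv2.connectedComponentsWithStats(m);i=1+np.argmax(k[2][1:,4])
    c=cv2.findContours((k[1]==i).astype(np.uint8),0,2)[0][0];print(cv2.approxPolyDP(c,3,True)[:,0].tolist())
E
python3 -c "
from b import *
go([538,-171,117],0.32);board()
o=bot.get_obs()['eef_pos'];e=np.array([-.316,.949,0]);f=np.array([.949,.316,0])
for s in(50,-50):
  P=[o-6*f+s*e]*2
  for z in(0,150): X=P[0].copy();X[2]=z;print(s,z,proj('scene',X).round(1))"
```

```text
t 9.27 pos [ 537.4 -172.1  114.9] toolz [ 0.001  0.001 -1.   ] yaw 0.322 | shift [ 0.0009  0.0009 -0.0021] twist 0.002 F [-0.3  1.9  3. ] w 11.4 gf 41.9 q [-0.43  0.15 -0.02  1.4   0.    0.82]
[[296, 186], [295, 254], [319, 258], [298, 250], [299, 212], [343, 222], [341, 263], [336, 262], [345, 268], [351, 198], [329, 192], [327, 213], [323, 216], [312, 211], [313, 199], [304, 187]]
50 0 [293.1 254.8]
50 150 [294.6 188.2]
-50 0 [344.3 270. ]
-50 150 [351.2 202.5]
```

>>> send_rows([
  {"grip": 0, "xyz": [0, 0, 0.001], "twist": 0},
  {"grip": 0, "xyz": [0, 0, 0.002], "twist": 0},
  {"grip": 0, "xyz": [0, 0, 0.003], "twist": 0},
  {"grip": 0, "xyz": [0, 0, 0.003], "twist": 0},
])

```text
time: 9.65
eef_pos: [538.4, -174.0, 114.1]
eef_rot: [0.585, 0.811, -0.001, 0.003]
force: [-1.4, -0.5, 10.4]
grip_width: 11.4
grip_force: 43.0
```

>>> send_rows([
  {"grip": 0, "xyz": [0, 0, 0.001], "twist": 0},
  {"grip": 0, "xyz": [0, 0, 0.001], "twist": 0},
])

```text
time: 9.82
eef_pos: [538.6, -174.4, 113.9]
eef_rot: [0.585, 0.811, -0.001, 0.003]
force: [-1.3, -1.4, 12.9]
grip_width: 11.3
grip_force: 43.4
```

```bash
python3 -c "
from b import *
go([538,-171,117],0.32);board();print(bot.get_obs()['moment'])"
```

```text
t 9.82 pos [ 538.6 -174.4  113.9] toolz [ 0.004 -0.005 -1.   ] yaw 0.322 | shift [ 0.0034  0.0005 -0.0031] twist 0.002 F [-1.3 -1.4 12.9] w 11.3 gf 43.4 q [-0.43  0.15 -0.02  1.39 -0.    0.82]
[[298, 186], [295, 254], [318, 261], [319, 258], [299, 252], [301, 213], [344, 223], [342, 259], [337, 263], [345, 268], [353, 199], [330, 193], [329, 213], [317, 215], [314, 199], [309, 198], [305, 187]]
[0.24302366 0.86650888 0.06455717]
```

The board is straight again: it stands flat on the table with the TCP 114 above its underside and centred in the grip. I lift it well above the backrest this time and carry it over.

>>> send_rows([
  {"grip": 0, "xyz": [0, 0, -0.02], "twist": 0},
  {"grip": 0, "xyz": [0, 0, -0.055], "twist": 0},
  {"grip": 0, "xyz": [0, 0, -0.09], "twist": 0},
  {"grip": 0, "xyz": [0, 0, -0.125], "twist": 0},
  {"grip": 0, "xyz": [0, 0, -0.16], "twist": 0},
], newtons=50)

```text
time: 10.28
eef_pos: [536.7, -172.8, 270.3]
eef_rot: [0.585, 0.811, -0.001, -0.001]
force: [0.3, -0.8, -1.9]
grip_width: 11.4
grip_force: 48.9
```

>>> send_rows([
  {"grip": 0, "xyz": [0.01, 0.015, -0.015], "twist": 0},
  {"grip": 0, "xyz": [0.03, 0.04, -0.02], "twist": 0},
  {"grip": 0, "xyz": [0.05, 0.065, -0.02], "twist": 0},
  {"grip": 0, "xyz": [0.075, 0.09, -0.02], "twist": 0},
  {"grip": 0, "xyz": [0.1, 0.11, -0.02], "twist": 0},
])

```text
time: 10.7
eef_pos: [611.3, -42.2, 288.7]
eef_rot: [0.585, 0.811, -0.001, 0.0]
force: [0.4, -1.2, -1.3]
grip_width: 11.0
grip_force: 48.9
```

```bash
python3 -c "
from h import *
go([586,34,285],0.325)"
```

```text
t 10.70 pos [611.3 -42.2 288.7] toolz [-0.001 -0.001 -1.   ] yaw 0.321 | shift [0.0803 0.0001 0.0036] twist -0.004 F [ 0.4 -1.2 -1.3] w 11.0 gf 48.9 q [-0.18  0.32  0.52  1.78 -0.    1.07]
```

>>> send_rows([
  {"grip": 0, "xyz": [0.02, 0, 0], "twist": 0},
  {"grip": 0, "xyz": [0.045, 0, 0], "twist": -0.004},
  {"grip": 0, "xyz": [0.068, 0, 0], "twist": -0.004},
  {"grip": 0, "xyz": [0.08, 0, 0], "twist": -0.004},
  {"grip": 0, "xyz": [0.08, 0, 0], "twist": -0.004},
])

```text
time: 11.12
eef_pos: [584.0, 35.2, 289.6]
eef_rot: [0.582, 0.813, -0.0, -0.0]
force: [0.5, -0.5, -2.5]
grip_width: 11.2
grip_force: 49.4
```

>>> send_rows([
  {"grip": 0, "xyz": [0, 0, 0.015], "twist": 0},
  {"grip": 0, "xyz": [0, 0, 0.04], "twist": 0},
  {"grip": 0, "xyz": [0, 0, 0.065], "twist": 0},
  {"grip": 0, "xyz": [0, 0, 0.08], "twist": 0},
  {"grip": 0, "xyz": [0, 0, 0.08], "twist": 0},
])

```text
time: 11.53
eef_pos: [582.3, 31.6, 204.6]
eef_rot: [0.584, 0.812, -0.003, -0.003]
force: [0.0, -0.6, -2.4]
grip_width: 11.3
grip_force: 49.3
```

```bash
python3 -c "
from b import *
go([586,34,190],0.325);board()
o=bot.get_obs()['eef_pos'];e=np.array([-.319,.948,0]);f=np.array([.948,.319,0])
for s in(50,-50):
  for z in(-114,36): print(s,z,proj('scene',o-6*f+s*e+[0,0,z]).round(1))
for s in(65,-65): print('bk top pred',proj('scene',np.array([572.4,29.5,60])+s*e-29*f+[0,0,74.6]).round(1))"
```

```text
t 11.53 pos [582.3  31.6 204.6] toolz [-0.009 -0.001 -1.   ] yaw 0.325 | shift [0.001  0.0044 0.0145] twist -0.000 F [ 0.  -0.6 -2.4] w 11.3 gf 49.3 q [-0.06  0.21  0.22  1.59 -0.    1.19]
[[236, 120], [273, 128], [273, 162], [279, 171], [279, 120]]
50 -114 [232.1 162.7]
50 36 [227.8  92.8]
-50 -114 [277.7 173.9]
-50 36 [277.7 102.9]
bk top pred [215.1 150.9]
bk top pred [276.9 165.8]
```

>>> send_rows([
  {"grip": 0, "xyz": [0.001, 0.003, 0.005], "twist": 0},
  {"grip": 0, "xyz": [0.001, 0.003, 0.01], "twist": 0},
  {"grip": 0, "xyz": [0.001, 0.003, 0.015], "twist": 0},
  {"grip": 0, "xyz": [0.001, 0.003, 0.015], "twist": 0},
])

```text
time: 11.92
eef_pos: [587.2, 34.9, 195.0]
eef_rot: [0.583, 0.812, -0.0, 0.0]
force: [-0.7, -0.4, -2.7]
grip_width: 11.2
grip_force: 49.3
```

>>> send_rows([
  {"grip": 0, "xyz": [0, 0, 0.0015], "twist": 0},
  {"grip": 0, "xyz": [0, 0, 0.003], "twist": 0},
  {"grip": 0, "xyz": [0, 0, 0.003], "twist": 0},
])

```text
time: 12.17
eef_pos: [587.1, 35.1, 192.4]
eef_rot: [0.583, 0.812, 0.0, 0.0]
force: [0.2, -0.0, -1.4]
grip_width: 11.3
grip_force: 49.4
```

>>> send_rows([
  {"grip": 0, "xyz": [0, 0, 0.0015], "twist": 0},
  {"grip": 0, "xyz": [0, 0, 0.003], "twist": 0},
  {"grip": 0, "xyz": [0, 0, 0.003], "twist": 0},
])

```text
time: 12.42
eef_pos: [586.9, 35.1, 189.0]
eef_rot: [0.583, 0.813, -0.0, -0.0]
force: [0.1, -0.5, -2.1]
grip_width: 11.3
grip_force: 49.4
```

>>> send_rows([
  {"grip": 0, "xyz": [0, -0.002, 0], "twist": 0},
  {"grip": 0, "xyz": [0, -0.004, 0], "twist": 0},
  {"grip": 0, "xyz": [0, -0.005, 0.001], "twist": 0},
  {"grip": 0, "xyz": [0, -0.005, 0.002], "twist": 0},
])

```text
time: 12.75
eef_pos: [582.1, 33.4, 187.5]
eef_rot: [0.583, 0.812, 0.0, 0.0]
force: [-1.2, -0.6, -1.2]
grip_width: 11.2
grip_force: 49.4
```

>>> send_rows([
  {"grip": 0, "xyz": [0, 0, 0.001], "twist": 0},
  {"grip": 0, "xyz": [0, 0, 0.002], "twist": 0},
  {"grip": 0, "xyz": [0, 0, 0.003], "twist": 0},
  {"grip": 0, "xyz": [0, 0, 0.003], "twist": 0},
])

```text
time: 13.08
eef_pos: [582.2, 33.5, 183.9]
eef_rot: [0.583, 0.813, -0.0, -0.0]
force: [-0.2, 0.0, -1.7]
grip_width: 11.4
grip_force: 49.4
```

>>> send_rows([
  {"grip": 0, "xyz": [0, 0, 0.001], "twist": 0},
  {"grip": 0, "xyz": [0, 0, 0.002], "twist": 0},
  {"grip": 0, "xyz": [0, 0, 0.002], "twist": 0},
])

```text
time: 13.33
eef_pos: [582.2, 33.4, 182.0]
eef_rot: [0.583, 0.812, -0.0, -0.0]
force: [0.0, -0.5, -1.7]
grip_width: 11.2
grip_force: 49.4
```

>>> send_rows([
  {"grip": 0, "xyz": [0, 0, 0.001], "twist": 0},
  {"grip": 0, "xyz": [0, 0, 0.002], "twist": 0},
  {"grip": 0, "xyz": [0, 0, 0.002], "twist": 0},
])

```text
time: 13.58
eef_pos: [582.2, 33.5, 180.0]
eef_rot: [0.583, 0.812, -0.0, -0.0]
force: [0.2, 1.5, -1.4]
grip_width: 11.4
grip_force: 49.4
```

>>> send_rows([
  {"grip": 0, "xyz": [0, 0, 0.001], "twist": 0},
  {"grip": 0, "xyz": [0, 0, 0.001], "twist": 0},
  {"grip": 0, "xyz": [0, 0, 0.001], "twist": 0},
])

```text
time: 13.83
eef_pos: [582.2, 33.5, 179.2]
eef_rot: [0.583, 0.812, -0.0, -0.0]
force: [0.5, -0.4, -1.6]
grip_width: 11.4
grip_force: 49.4
```

>>> send_rows([
  {"grip": 0, "xyz": [0, 0, 0.001], "twist": 0},
  {"grip": 0, "xyz": [0, 0, 0.001], "twist": 0},
  {"grip": 0, "xyz": [0, 0, 0.001], "twist": 0},
])

```text
time: 14.08
eef_pos: [582.5, 33.4, 178.6]
eef_rot: [0.583, 0.812, 0.0, 0.0]
force: [0.6, -1.1, 0.2]
grip_width: 11.6
grip_force: 49.6
```

Contact on the ledge at TCP z of about 178.8. I slide back down the slope to feel the corner.

>>> send_rows([
  {"grip": 0, "xyz": [0, -0.001, 0.0005], "twist": 0},
  {"grip": 0, "xyz": [0, -0.002, 0.001], "twist": 0},
  {"grip": 0, "xyz": [0, -0.002, 0.001], "twist": 0},
])

```text
time: 14.33
eef_pos: [580.8, 32.8, 178.0]
eef_rot: [0.583, 0.812, 0.001, 0.001]
force: [0.5, 0.1, 1.5]
grip_width: 11.4
grip_force: 49.9
```

>>> send_rows([
  {"grip": 0, "xyz": [0, -0.001, 0.0005], "twist": 0},
  {"grip": 0, "xyz": [0, -0.002, 0.001], "twist": 0},
  {"grip": 0, "xyz": [0, -0.002, 0.001], "twist": 0},
])

```text
time: 14.58
eef_pos: [579.2, 32.0, 177.4]
eef_rot: [0.583, 0.812, 0.001, 0.001]
force: [1.7, -1.0, 4.3]
grip_width: 11.2
grip_force: 50.4
```

```bash
python3 -c "
from h import *
go([578.4,31.5,178],0.325);print(bot.get_obs()['moment'])"
```

```text
t 14.58 pos [579.2  32.  177.4] toolz [ 0.002 -0.    -1.   ] yaw 0.326 | shift [-0.0003 -0.0009 -0.0006] twist 0.001 F [ 1.7 -1.   4.3] w 11.2 gf 50.4 q [-0.06  0.18  0.14  1.52 -0.    1.18]
[ 0.08293448 -0.32367133  0.03614249]
```

>>> send_rows([
  {"grip": 0, "xyz": [0, -0.001, 0], "twist": 0},
  {"grip": 0, "xyz": [0, -0.002, 0.0005], "twist": 0},
  {"grip": 0, "xyz": [0, -0.002, 0.0005], "twist": 0},
])

```text
time: 14.83
eef_pos: [578.4, 31.9, 177.4]
eef_rot: [0.583, 0.812, 0.002, 0.002]
force: [3.5, 0.9, 6.1]
grip_width: 11.6
grip_force: 50.5
```

>>> send_rows([
  {"grip": 0, "xyz": [0, -0.001, 0], "twist": 0},
  {"grip": 0, "xyz": [0, -0.002, 0.0005], "twist": 0},
  {"grip": 0, "xyz": [0, -0.002, 0.0005], "twist": 0},
])

```text
time: 15.08
eef_pos: [577.7, 31.6, 177.4]
eef_rot: [0.583, 0.813, 0.003, 0.003]
force: [4.8, 1.6, 5.2]
grip_width: 11.6
grip_force: 50.4
```

>>> send_rows([
  {"grip": 0, "xyz": [0, -0.001, 0], "twist": 0},
  {"grip": 0, "xyz": [0, -0.002, 0.0005], "twist": 0},
  {"grip": 0, "xyz": [0, -0.002, 0.0005], "twist": 0},
])

```text
time: 15.33
eef_pos: [577.0, 31.4, 177.5]
eef_rot: [0.583, 0.813, 0.004, 0.004]
force: [7.1, 2.0, 5.7]
grip_width: 11.4
grip_force: 50.4
```

The corner is felt: the tool stops advancing at x of about 579 and the force rises towards +x, with the ledge pushing up. I now lean the board back between the fingers, opening them in step.

>>> send_rows([
  {"grip": 0.15, "xyz": [0, 0, 0], "twist": 0},
  {"grip": 0.17, "xyz": [0, -0.002, 0], "twist": 0},
  {"grip": 0.18, "xyz": [0, -0.004, 0], "twist": 0},
  {"grip": 0.185, "xyz": [0, -0.006, 0], "twist": 0},
  {"grip": 0.19, "xyz": [0, -0.008, 0], "twist": 0},
])

```text
time: 15.75
eef_pos: [564.4, 27.7, 173.6]
eef_rot: [0.583, 0.812, -0.001, -0.001]
force: [1.9, 0.6, -1.7]
grip_width: 16.4
grip_force: 6.0
```

```bash
sed -i 's/m\[:120\]=0/m[:60]=0/;s/m\[:,440:\]=0/m[:,310:]=0/' b.py; python3 -c "
from b import *
go([572.4-7*.948,29.5-7*.319,177],0.325);board()"
```

```text
t 15.75 pos [564.4  27.7 173.6] toolz [-0.002  0.    -1.   ] yaw 0.326 | shift [-0.0008  0.0012 -0.0034] twist 0.001 F [ 1.9  0.6 -1.7] w 16.4 gf 6.0 q [-0.07  0.15  0.09  1.52  0.    1.18]
[[226, 110], [223, 113], [229, 152], [231, 136], [269, 144], [271, 161], [276, 163], [274, 120], [252, 117], [253, 137], [243, 139], [239, 122], [233, 121]]
```

>>> send_rows([
  {"grip": 0.197, "xyz": [0, -0.0025, 0], "twist": 0},
  {"grip": 0.205, "xyz": [0, -0.005, 0], "twist": 0},
  {"grip": 0.212, "xyz": [0, -0.0075, 0], "twist": 0},
  {"grip": 0.22, "xyz": [0, -0.01, 0], "twist": 0},
  {"grip": 0.227, "xyz": [0, -0.0125, 0], "twist": 0},
])

```text
time: 16.22
eef_pos: [553.0, 23.7, 174.4]
eef_rot: [0.583, 0.812, -0.0, -0.0]
force: [2.5, 0.2, -1.7]
grip_width: 19.6
grip_force: 6.7
```

>>> send_rows([
  {"grip": 0.235, "xyz": [0, -0.0025, 0], "twist": 0},
  {"grip": 0.242, "xyz": [0, -0.005, 0], "twist": 0},
  {"grip": 0.25, "xyz": [0, -0.0075, 0], "twist": 0},
  {"grip": 0.257, "xyz": [0, -0.01, 0], "twist": 0},
  {"grip": 0.262, "xyz": [0, -0.012, 0], "twist": 0},
])

```text
time: 16.63
eef_pos: [541.9, 19.8, 174.9]
eef_rot: [0.583, 0.812, 0.0, 0.0]
force: [2.4, 0.3, -2.8]
grip_width: 22.6
grip_force: 6.1
```

```bash
python3 -c "
from b import *
go([572.4-44*.948,29.5-44*.319,177],0.325);board();print(bot.get_obs()['moment'])"
```

```text
t 16.63 pos [541.9  19.8 174.9] toolz [ 0.  0. -1.] yaw 0.326 | shift [-0.0005 -0.0121 -0.0021] twist 0.001 F [ 2.4  0.3 -2.8] w 22.6 gf 6.1 q [-0.09  0.09  0.03  1.51  0.    1.16]
[[246, 123], [245, 145], [265, 149], [268, 161], [274, 162], [268, 128]]
[ 0.23865707 -0.63634539 -0.01440176]
```

>>> send_rows([
  {"grip": 0.268, "xyz": [0, -0.002, 0], "twist": 0},
  {"grip": 0.274, "xyz": [0, -0.004, 0], "twist": 0},
  {"grip": 0.279, "xyz": [0, -0.006, 0], "twist": 0},
])

```text
time: 16.93
eef_pos: [536.7, 18.0, 174.9]
eef_rot: [0.583, 0.812, 0.0, 0.0]
force: [4.4, 1.4, -3.5]
grip_width: 23.7
grip_force: 6.0
```

>>> send_rows([
  {"grip": 0.284, "xyz": [0, -0.002, 0], "twist": 0},
  {"grip": 0.289, "xyz": [0, -0.004, 0], "twist": 0},
  {"grip": 0.289, "xyz": [0, -0.004, 0], "twist": 0},
])

```text
time: 17.18
eef_pos: [534.4, 17.2, 175.3]
eef_rot: [0.583, 0.813, 0.002, 0.001]
force: [7.6, 2.2, -3.8]
grip_width: 24.9
grip_force: 8.0
```

>>> send_rows([
  {"grip": 0.294, "xyz": [0, -0.002, 0], "twist": 0},
  {"grip": 0.298, "xyz": [0, -0.003, 0], "twist": 0},
  {"grip": 0.298, "xyz": [0, -0.003, 0], "twist": 0},
])

```text
time: 17.43
eef_pos: [532.5, 16.6, 175.6]
eef_rot: [0.583, 0.813, 0.003, 0.002]
force: [7.9, 2.9, -4.5]
grip_width: 25.6
grip_force: 10.1
```

```bash
python3 -c "
from b import *
go([572.4-44*.948,29.5-44*.319,177],0.325);board();print(bot.get_obs()['moment'])"
```

```text
t 17.43 pos [532.5  16.6 175.6] toolz [ 0.007  0.002 -1.   ] yaw 0.327 | shift [-0.0004 -0.0021 -0.0015] twist 0.002 F [ 7.9  2.9 -4.5] w 25.6 gf 10.1 q [-0.1   0.05 -0.    1.5   0.    1.15]
[[243, 126], [243, 146], [263, 151], [266, 160], [273, 162], [265, 132]]
[ 0.6448441  -1.99583266 -0.0118415 ]
```

The board is leaning and the force towards +x has risen to 8 N at a lean of about 0.35. That matches the backrest seen in the images, so it is lying against it. I open slowly.

>>> send_rows([
  {"grip": 0.31, "xyz": [0, -0.0005, 0], "twist": 0},
  {"grip": 0.325, "xyz": [0, -0.001, 0], "twist": 0},
  {"grip": 0.34, "xyz": [0, -0.0015, 0], "twist": 0},
  {"grip": 0.355, "xyz": [0, -0.002, 0], "twist": 0},
  {"grip": 0.36, "xyz": [0, -0.002, 0], "twist": 0},
])

```text
time: 17.9
eef_pos: [526.9, 14.7, 174.8]
eef_rot: [0.583, 0.812, -0.001, -0.0]
force: [0.3, -0.0, 0.3]
grip_width: 30.8
grip_force: 0.0
```

```bash
python3 -c "
from b import *
go([572.4-44*.948,29.5-44*.319,177],0.325);board();print(bot.get_obs()['moment'])"
```

```text
t 17.90 pos [526.9  14.7 174.8] toolz [-0.002 -0.001 -1.   ] yaw 0.326 | shift [-0.0005  0.0038 -0.0022] twist 0.001 F [ 0.3 -0.   0.3] w 30.8 gf 0.0 q [-0.1   0.05 -0.01  1.51 -0.    1.15]
[[241, 133], [240, 150], [264, 155], [267, 161], [274, 162], [263, 138]]
[ 0.01154829  0.01499435 -0.01857773]
```

```bash
python3 -c "
from b import *
im=viewer.capture('scene');t=viewer.capture('top')
e=np.array([-.319,.948,0]);f=np.array([.948,.319,0]);C=np.array([572.4,29.5,60])
for p in(.3,.34,.37,.4,.44,.5):
  print(p,[proj('scene',C+s*e+150*(np.cos(p)*np.array([0,0,1])-np.sin(p)*f)).round(1).tolist() for s in(50,-50)],'bk',[proj('scene',C+s*e+80*(np.cos(p)*np.array([0,0,1])-np.sin(p)*f)).round(1).tolist() for s in(65,-65)])
cv2.imwrite('pics/Z.png',np.hstack([cv2.resize(im[80:220,190:310],None,fx=4,fy=4),cv2.resize(t[130:270,190:270],None,fx=4,fy=4)])[:,:,::-1])"
```

```text
0.3 [[215.5, 123.7], [265.5, 134.9]] bk [[216.4, 148.8], [278.1, 163.6]]
0.34 [[214.0, 126.0], [264.1, 137.3]] bk [[215.6, 150.0], [277.4, 164.8]]
0.37 [[212.9, 127.8], [263.1, 139.2]] bk [[215.1, 150.9], [276.9, 165.8]]
0.4 [[211.8, 129.7], [262.1, 141.1]] bk [[214.5, 151.9], [276.5, 166.8]]
0.44 [[210.4, 132.2], [260.8, 143.8]] bk [[213.8, 153.2], [275.8, 168.2]]
0.5 [[208.3, 136.2], [258.8, 148.0]] bk [[212.8, 155.2], [274.8, 170.3]]
```

View pics/Z.png

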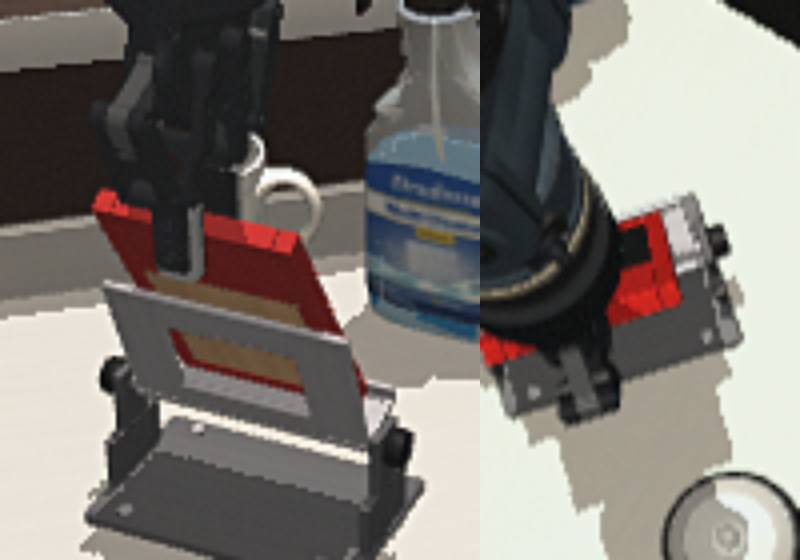

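The board leans on the backrest, but a light strip shows under its lower edge in the backrest window, at crop (190–310, 370–410). The foot may stand forward of the corner, so I estimate by how much.

```bash
python3 -c "
from b import *
im=cv2.imread('pics/Z.png')[:,:480]
hs=cv2.cvtColor(im,cv2.COLOR_BGR2HSV);m=cv2.inRange(hs,(0,140,40),(8,255,255))|cv2.inRange(hs,(172,140,40),(180,255,255))
r=np.argwhere(m[:, :]>0)
for u in(200,230,260,290): print('win bottom',u,[190+u/4,80+r[(r[:,1]==u)][:,0].max()/4])
k=r[r[:,1]>340];print('right low',k[:,1].max()/4+190,k[:,0].max()/4+80)
e=np.array([-.319,.948,0]);f=np.array([.948,.319,0]);C=np.array([572.4,29.5,60]);z=np.array([0,0,1.]);
for p in(.36,):
  lv=np.cos(p)*f+np.sin(p)*z
  for d in(0,5,10,15,20):
    print(d,[proj('scene',C+s*e+d*lv).round(1).tolist() for s in(50,30,-20,-50)])
  up=np.cos(p)*z-np.sin(p)*f
  for q in (10,20,30): print('bk slope',q,[proj('scene',C+s*e+q*up).round(1).tolist() for s in(30,-20)])
for s in((190,370),(310,410),(175,330),(300,360)): print('px',190+s[0]/4,80+s[1]/4)"
```

```text
win bottom 200 [240.0, np.float64(171.25)]
win bottom 230 [247.5, np.float64(173.25)]
win bottom 260 [255.0, np.float64(175.25)]
win bottom 290 [262.5, np.float64(177.5)]
right low 281.5 178.75
0 [[231.2, 177.6], [240.0, 179.9], [262.3, 185.6], [276.1, 189.1]]
5 [[232.2, 175.7], [241.0, 178.0], [263.3, 183.6], [277.0, 187.1]]
10 [[233.3, 173.9], [242.0, 176.1], [264.3, 181.7], [278.0, 185.2]]
15 [[234.3, 172.0], [243.0, 174.2], [265.3, 179.8], [279.0, 183.2]]
20 [[235.3, 170.1], [244.0, 172.3], [266.3, 177.9], [279.9, 181.3]]
bk slope 10 [[239.0, 176.9], [261.5, 182.6]]
bk slope 20 [[237.9, 173.8], [260.6, 179.5]]
bk slope 30 [[236.9, 170.7], [259.7, 176.4]]
px 237.5 172.5
px 267.5 182.5
px 233.75 162.5
px 265.0 170.0
```

```bash
python3 -c "
from b import *
e=np.array([-.319,.948,0]);f=np.array([.948,.319,0]);C=np.array([572.4,29.5,60]);z=np.array([0,0,1.])
p=.36;lv=np.cos(p)*f+np.sin(p)*z
t=viewer.capture('top')
hs=cv2.cvtColor(t,cv2.COLOR_RGB2HSV);m=cv2.inRange(hs,(0,140,40),(8,255,255))|cv2.inRange(hs,(172,140,40),(180,255,255))
m[:150]=0;m[230:]=0;m[:,:180]=0;m[:,258:]=0
for c in cv2.findContours(m,0,2)[0]:
  if cv2.contourArea(c)>15: print(cv2.approxPolyDP(c,1.5,True)[:,0].tolist())
print('lip far right',proj('top',C-65*e+28*lv))
for d in(0,5,10,15): print(d,'front bottom',[proj('top',C+s*e+(d+12)*lv).round(1).tolist() for s in(50,-50)])
for a in(.32,.36,.4,.45,.5):
  u=np.cos(a)*z-np.sin(a)*f; n=np.cos(a)*f+np.sin(a)*z
  for d in(0,16): print(a,d,'top back/front right, front bottom right; scene top R',*[proj('top',C-50*e+d*lv+h*u+k*n).round(1).tolist() for h,k in((150,0),(150,12),(0,12))],proj('scene',C-50*e+d*lv+150*u).round(1),proj('scene',C+50*e+d*lv+150*u).round(1))
"
```

```text
[[190, 214], [192, 221], [203, 217]]
[[234, 183], [224, 186], [230, 185], [233, 194], [225, 197], [221, 206], [222, 211], [240, 204]]
lip far right [240.71645071 180.15657674]
0 front bottom [[195.1, 202.2], [236.7, 188.8]]
5 front bottom [[194.3, 200.1], [236.0, 186.7]]
10 front bottom [[193.6, 198.1], [235.3, 184.6]]
15 front bottom [[192.9, 196.0], [234.6, 182.6]]
0.32 0 top back/front right, front bottom right; scene top R [238.0, 198.2] [236.0, 192.3] [236.7, 188.8] [264.8 136.1] [214.7 124.9]
0.32 16 top back/front right, front bottom right; scene top R [235.4, 190.3] [233.4, 184.4] [234.5, 182.1] [268.4 129.5] [218.6 118.5]
0.36 0 top back/front right, front bottom right; scene top R [239.0, 201.1] [237.0, 195.3] [236.7, 188.8] [263.5 138.5] [213.2 127.2]
0.36 16 top back/front right, front bottom right; scene top R [236.4, 193.3] [234.4, 187.4] [234.5, 182.2] [267.  131.9] [217.1 120.9]
0.4 0 top back/front right, front bottom right; scene top R [239.9, 204.1] [238.0, 198.2] [236.7, 188.8] [262.1 141.1] [211.8 129.7]
0.4 16 top back/front right, front bottom right; scene top R [237.3, 196.2] [235.4, 190.4] [234.5, 182.2] [265.7 134.4] [215.7 123.3]
0.45 0 top back/front right, front bottom right; scene top R [241.1, 207.7] [239.2, 201.9] [236.7, 188.8] [260.4 144.5] [210.  132.9]
0.45 16 top back/front right, front bottom right; scene top R [238.6, 199.9] [236.6, 194.1] [234.5, 182.2] [264.1 137.7] [213.9 126.4]
0.5 0 top back/front right, front bottom right; scene top R [242.3, 211.2] [240.4, 205.6] [236.7, 188.9] [258.8 148. ] [208.3 136.2]
0.5 16 top back/front right, front bottom right; scene top R [239.8, 203.4] [237.8, 197.7] [234.5, 182.3] [262.5 141.2] [212.2 129.7]
```

The foot is about 15 mm forward of the corner. My last push levered the board over the top edge of the backrest. The fingers are still around the header, so I squeeze it back towards the backrest's angle, which drives the foot back into the corner.

>>> send_rows([
  {"grip": 0.35, "xyz": [0, 0.0015, 0], "twist": 0},
  {"grip": 0.335, "xyz": [0, 0.003, 0], "twist": 0},
  {"grip": 0.32, "xyz": [0, 0.0045, 0], "twist": 0},
  {"grip": 0.305, "xyz": [0, 0.006, 0], "twist": 0},
  {"grip": 0.29, "xyz": [0, 0.007, 0], "twist": 0},
], newtons=30)

```text
time: 18.52
eef_pos: [534.5, 17.2, 175.3]
eef_rot: [0.583, 0.812, -0.0, 0.0]
force: [-2.1, -0.8, 3.2]
grip_width: 24.8
grip_force: 3.9
```

```bash
cat >>b.py <<'E'
def foot():
    e=np.array([-.319,.948,0]);f=np.array([.948,.319,0]);C=np.array([572.4,29.5,60]);z=np.array([0,0,1.])
    p=.36;lv=np.cos(p)*f+np.sin(p)*z
    r=lambda t:(lambda hs:cv2.inRange(hs,(0,140,40),(8,255,255))|cv2.inRange(hs,(172,140,40),(180,255,255)))(cv2.cvtColor(t,cv2.COLOR_RGB2HSV))
    m=r(viewer.capture('scene'))
    for u in(245,255,262):
        col=np.flatnonzero(m[120:200,u]); print('scene low red',u,col.max()+120 if len(col) else None,end=' ')
    k=np.argwhere(m[120:200,270:290]); print('right low',k.max(0)+[120,270])
    m=r(viewer.capture('top')); m[:150]=0;m[230:]=0;m[:,:180]=0;m[:,258:]=0
    for c in cv2.findContours(m,0,2)[0]:
        if cv2.contourArea(c)>15: print('top',cv2.approxPolyDP(c,1.5,True)[:,0].tolist())
    o=bot.get_obs();d=o['eef_pos']-C;print('easel frame x %.1f y %.1f'%(d@f,d@e))
E
python3 -c "
from b import *
go([572.4-40*.948,29.5-40*.319,175],0.325);foot();board()"
```

```text
t 18.52 pos [534.5  17.2 175.3] toolz [-0. -0. -1.] yaw 0.326 | shift [-0.0004 -0.0002  0.0003] twist 0.001 F [-2.1 -0.8  3.2] w 24.8 gf 3.9 q [-0.09  0.07  0.01  1.51 -0.    1.15]
scene low red 245 172 scene low red 255 175 scene low red 262 176 right low [178 281]
top [[189, 210], [190, 217], [202, 213]]
top [[234, 183], [224, 186], [230, 185], [232, 192], [223, 195], [220, 202], [221, 207], [238, 202]]
easel frame x -39.6 y 0.5
[[244, 130], [244, 145], [240, 148], [265, 153], [268, 161], [276, 163], [266, 136]]
```

>>> send_rows([
  {"grip": 0.275, "xyz": [0, 0.0005, 0], "twist": 0},
  {"grip": 0.26, "xyz": [0, 0.001, 0], "twist": 0},
  {"grip": 0.245, "xyz": [0, 0.0015, 0], "twist": 0},
  {"grip": 0.23, "xyz": [0, 0.002, 0], "twist": 0},
  {"grip": 0.22, "xyz": [0, 0.002, 0], "twist": 0},
])

```text
time: 19.08
eef_pos: [538.5, 18.4, 177.9]
eef_rot: [0.583, 0.813, 0.002, 0.002]
force: [-1.9, 1.1, 8.4]
grip_width: 21.8
grip_force: 26.6
```

```bash
python3 -c "
from b import *
go([572.4-40*.948,29.5-40*.319,175],0.325);foot();board()"
```

```text
t 19.08 pos [538.5  18.4 177.9] toolz [ 0.007  0.001 -1.   ] yaw 0.326 | shift [-0.0002 -0.0043  0.0028] twist 0.001 F [-1.9  1.1  8.4] w 21.8 gf 26.6 q [-0.09  0.07  0.02  1.51  0.    1.15]
scene low red 245 172 scene low red 255 175 scene low red 262 176 right low [178 281]
top [[188, 209], [189, 215], [202, 210], [189, 206]]
top [[234, 183], [223, 186], [230, 185], [232, 190], [222, 194], [219, 200], [221, 205], [238, 199]]
easel frame x -35.7 y 0.3
[[217, 122], [215, 126], [227, 151], [231, 152], [228, 143], [265, 151], [269, 161], [277, 164], [266, 133], [245, 128], [246, 142], [236, 145], [232, 142], [232, 128]]
```

>>> send_rows([
  {"grip": 0.2, "xyz": [0, 0, -0.004], "twist": 0},
  {"grip": 0.19, "xyz": [0, 0.002, -0.008], "twist": 0},
  {"grip": 0.18, "xyz": [0, 0.004, -0.01], "twist": 0},
  {"grip": 0.17, "xyz": [0, 0.006, -0.01], "twist": 0},
  {"grip": 0.17, "xyz": [0, 0.008, -0.01], "twist": 0},
])

```text
time: 19.65
eef_pos: [545.0, 20.7, 185.3]
eef_rot: [0.583, 0.813, 0.001, 0.001]
force: [2.3, 0.5, 2.1]
grip_width: 16.7
grip_force: 27.4
```

```bash
python3 -c "
from b import *
go([572.4-40*.948,29.5-40*.319,175],0.325);foot();board()"
```

```text
t 19.65 pos [545.   20.7 185.3] toolz [ 0.002  0.    -1.   ] yaw 0.326 | shift [-0.0003 -0.0113  0.0103] twist 0.001 F [2.3 0.5 2.1] w 16.7 gf 27.4 q [-0.09  0.09  0.06  1.53  0.    1.16]
scene low red 245 176 scene low red 255 179 scene low red 262 180 right low [162 274]
top [[186, 204], [187, 209], [199, 206], [199, 204]]
top [[237, 192], [233, 189], [217, 196], [220, 199]]
easel frame x -29.1 y 0.4
[[219, 118], [226, 151], [229, 152], [228, 141], [265, 149], [268, 161], [274, 162], [269, 128], [247, 123], [248, 137], [242, 140], [234, 136], [234, 121]]
```

```bash
python3 -c "
from b import *
e=np.array([-.319,.948,0]);f=np.array([.948,.319,0]);C=np.array([572.4,29.5,60])
P,r=tri((269.5,128),(237.5,192.5));d=P-C;print(d@f,d@e,d[2],r)
for a,b in(((219,118),(186.5,206)),((217,120),(186,207))):
  P,r=tri(a,b);d=P-C;print(d@f,d@e,d[2],r)
t=viewer.capture('scene');cv2.imwrite('pics/w.png',t[:,:,::-1])
sub=t[160:190,225:285].astype(int)
for u in(245,262):
  print(u,[tuple(t[v,u].tolist()) for v in range(170,188,2)])
"
```

```text
-38.84364211330306 -53.897028548129164 154.82931227283706 2.5939182826434277
-32.72381576580419 48.2742831888564 149.76057663465397 0.7514689139455644
-33.61821873522858 51.17945435790379 145.59336149710657 2.607176243792149
245 [(112, 89, 63), (113, 89, 64), (114, 91, 65), (122, 74, 54), (134, 133, 134), (81, 78, 78), (73, 70, 71), (205, 195, 178), (213, 202, 186)]
262 [(117, 90, 63), (107, 85, 59), (107, 84, 61), (108, 83, 61), (110, 87, 62), (120, 71, 51), (142, 144, 143), (78, 77, 76), (78, 74, 75)]
```

The board is now clamped at a lean of about 0.23, with its foot against the backrest just above the corner. I lower it onto the ledge and then lean it further with the clamp kept tight, so the foot stays pressed into the corner.

>>> send_rows([
  {"grip": 0.17, "xyz": [0, 0.0005, 0.0015], "twist": 0},
  {"grip": 0.17, "xyz": [0, 0.001, 0.003], "twist": 0},
  {"grip": 0.17, "xyz": [0, 0.001, 0.004], "twist": 0},
  {"grip": 0.17, "xyz": [0, 0.001, 0.004], "twist": 0},
])

```text
time: 20.18
eef_pos: [545.1, 20.8, 183.1]
eef_rot: [0.583, 0.812, 0.001, 0.001]
force: [0.3, 1.1, 9.6]
grip_width: 16.4
grip_force: 31.5
```

>>> send_rows([
  {"grip": 0.17, "xyz": [0, 0, 0.001], "twist": 0},
  {"grip": 0.17, "xyz": [0, 0, 0.002], "twist": 0},
  {"grip": 0.17, "xyz": [0, 0, 0.002], "twist": 0},
])

```text
time: 20.43
eef_pos: [545.3, 20.8, 183.0]
eef_rot: [0.583, 0.813, 0.001, 0.002]
force: [-1.8, 1.8, 15.3]
grip_width: 16.4
grip_force: 31.3
```

```bash
python3 -c "
from b import *
go([572.4-40*.948,29.5-40*.319,175],0.325);foot();board()"
```

```text
t 20.43 pos [545.3  20.8 183. ] toolz [ 0.004 -0.    -1.   ] yaw 0.326 | shift [-0.0003 -0.0116  0.008 ] twist 0.001 F [-1.8  1.8 15.3] w 16.4 gf 31.3 q [-0.08  0.09  0.05  1.52 -0.    1.16]
scene low red 245 146 scene low red 255 148 scene low red 262 150 right low [162 274]
top [[186, 206], [187, 209], [200, 205], [189, 203]]
top [[237, 192], [234, 189], [218, 193], [217, 196], [220, 199], [234, 195]]
easel frame x -28.5 y 0.3
[[219, 119], [226, 151], [230, 152], [228, 142], [266, 150], [268, 161], [274, 162], [268, 128], [247, 124], [248, 137], [243, 141], [234, 136], [234, 122]]
```

>>> send_rows([
  {"grip": 0.172, "xyz": [0, 0, -0.003], "twist": 0},
  {"grip": 0.178, "xyz": [0, -0.002, -0.003], "twist": 0},
  {"grip": 0.184, "xyz": [0, -0.004, -0.0025], "twist": 0},
  {"grip": 0.19, "xyz": [0, -0.006, -0.002], "twist": 0},
  {"grip": 0.196, "xyz": [0, -0.008, -0.0015], "twist": 0},
])

```text
time: 21.0
eef_pos: [539.5, 18.8, 181.5]
eef_rot: [0.583, 0.813, 0.002, 0.002]
force: [5.4, 3.1, 4.8]
grip_width: 16.6
grip_force: 43.7
```

```bash
python3 -c "
from b import *
go([572.4-40*.948,29.5-40*.319,175],0.325);foot();board()"
```

```text
t 21.00 pos [539.5  18.8 181.5] toolz [ 0.006  0.002 -1.   ] yaw 0.326 | shift [-0.0003 -0.0055  0.0064] twist 0.001 F [5.4 3.1 4.8] w 16.6 gf 43.7 q [-0.09  0.07  0.03  1.52  0.    1.15]
scene low red 245 148 scene low red 255 150 scene low red 262 152 right low [162 273]
top [[187, 208], [189, 213], [199, 209], [190, 206]]
top [[236, 190], [222, 194], [219, 202], [236, 198]]
easel frame x -34.5 y 0.4
[[217, 122], [225, 151], [227, 143], [265, 152], [267, 161], [273, 162], [267, 131], [246, 126], [247, 139], [241, 143], [233, 139], [231, 124]]
```

>>> send_rows([
  {"grip": 0.205, "xyz": [0, -0.001, 0], "twist": 0},
  {"grip": 0.212, "xyz": [0, -0.002, 0.0005], "twist": 0},
  {"grip": 0.218, "xyz": [0, -0.0035, 0.001], "twist": 0},
  {"grip": 0.222, "xyz": [0, -0.005, 0.0015], "twist": 0},
  {"grip": 0.225, "xyz": [0, -0.006, 0.002], "twist": 0},
])

```text
time: 21.57
eef_pos: [534.9, 17.2, 180.3]
eef_rot: [0.583, 0.813, 0.003, 0.003]
force: [8.6, 3.0, 7.7]
grip_width: 19.1
grip_force: 19.9
```

```bash
python3 -c "
from b import *
go([572.4-40*.948,29.5-40*.319,175],0.325);foot();board()"
```

```text
t 21.57 pos [534.9  17.2 180.3] toolz [ 0.009  0.002 -1.   ] yaw 0.327 | shift [-0.0003 -0.0006  0.0053] twist 0.002 F [8.6 3.  7.7] w 19.1 gf 19.9 q [-0.1   0.06  0.01  1.51  0.    1.15]
scene low red 245 176 scene low red 255 151 scene low red 262 180 right low [162 273]
top [[188, 210], [190, 216], [200, 212]]
top [[236, 189], [224, 192], [231, 190], [233, 193], [222, 197], [220, 201], [221, 206], [238, 200]]
easel frame x -39.5 y 0.3
[[217, 122], [215, 127], [224, 151], [228, 151], [226, 144], [264, 153], [267, 161], [273, 162], [266, 133], [244, 129], [245, 142], [238, 145], [231, 141], [231, 127]]
```

>>> send_rows([
  {"grip": 0.232, "xyz": [0, 0, 0], "twist": 0},
  {"grip": 0.24, "xyz": [0, 0, 0], "twist": 0},
  {"grip": 0.247, "xyz": [0, 0, 0], "twist": 0},
  {"grip": 0.254, "xyz": [0, 0, 0], "twist": 0},
  {"grip": 0.26, "xyz": [0, 0, 0], "twist": 0},
])

```text
time: 22.13
eef_pos: [531.1, 16.0, 178.6]
eef_rot: [0.583, 0.812, -0.001, -0.0]
force: [1.6, 0.5, 7.7]
grip_width: 22.0
grip_force: 4.2
```

```bash
python3 -c "
from b import *
go([572.4-40*.948,29.5-40*.319,175],0.325);foot();board()"
```

```text
t 22.13 pos [531.1  16.  178.6] toolz [-0.001 -0.001 -1.   ] yaw 0.326 | shift [-0.0004  0.0035  0.0036] twist 0.001 F [1.6 0.5 7.7] w 22.0 gf 4.2 q [-0.1   0.06  0.01  1.52 -0.    1.15]
scene low red 245 175 scene low red 255 178 scene low red 262 179 right low [162 274]
top [[189, 213], [191, 218], [203, 214], [190, 210]]
top [[235, 186], [225, 189], [231, 188], [233, 193], [224, 196], [220, 203], [221, 208], [239, 203]]
easel frame x -43.5 y 0.4
[[215, 125], [224, 151], [229, 146], [264, 154], [267, 161], [274, 162], [265, 136], [243, 131], [244, 143], [237, 147], [230, 143], [229, 129]]
```

The foot crept about 7 mm forward again when the loaded tool sprang back. I reseat it, and this time I take the tool's pre-load off while opening.

>>> send_rows([
  {"grip": 0.24, "xyz": [0, 0.001, -0.003], "twist": 0},
  {"grip": 0.22, "xyz": [0, 0.004, -0.006], "twist": 0},
  {"grip": 0.2, "xyz": [0, 0.007, -0.008], "twist": 0},
  {"grip": 0.18, "xyz": [0, 0.01, -0.008], "twist": 0},
  {"grip": 0.17, "xyz": [0, 0.013, -0.008], "twist": 0},
])

```text
time: 22.7
eef_pos: [543.3, 20.3, 185.7]
eef_rot: [0.583, 0.812, -0.001, -0.001]
force: [0.9, -0.6, 4.7]
grip_width: 16.4
grip_force: 27.6
```

>>> send_rows([
  {"grip": 0.17, "xyz": [0, 0, 0.001], "twist": 0},
  {"grip": 0.17, "xyz": [0, 0, 0.002], "twist": 0},
  {"grip": 0.17, "xyz": [0, 0, 0.002], "twist": 0},
])

```text
time: 22.95
eef_pos: [543.7, 20.3, 185.8]
eef_rot: [0.583, 0.812, -0.0, 0.0]
force: [-1.2, 0.8, 5.8]
grip_width: 15.9
grip_force: 27.9
```

```bash
python3 -c "
from b import *
go([572.4-40*.948,29.5-40*.319,175],0.325);foot();board()"
```

```text
t 22.95 pos [543.7  20.3 185.8] toolz [ 0.    -0.001 -1.   ] yaw 0.326 | shift [-0.0004 -0.0099  0.0108] twist 0.001 F [-1.2  0.8  5.8] w 15.9 gf 27.9 q [-0.09  0.09  0.05  1.53 -0.    1.16]
scene low red 245 146 scene low red 255 148 scene low red 262 150 right low [162 274]
top [[186, 205], [188, 210], [200, 206], [191, 203]]
top [[237, 191], [233, 190], [217, 195], [219, 200], [237, 194]]
easel frame x -30.1 y 0.4
[[219, 119], [226, 151], [229, 152], [228, 142], [265, 150], [268, 161], [274, 162], [268, 129], [247, 124], [248, 136], [238, 139], [234, 136], [234, 122]]
```

>>> send_rows([
  {"grip": 0.185, "xyz": [0, 0, 0], "twist": 0},
  {"grip": 0.2, "xyz": [0, -0.001, 0], "twist": 0},
  {"grip": 0.21, "xyz": [0, -0.0025, 0], "twist": 0},
  {"grip": 0.22, "xyz": [0, -0.004, 0], "twist": 0},
  {"grip": 0.23, "xyz": [0, -0.0055, 0], "twist": 0},
])

```text
time: 23.52
eef_pos: [537.3, 18.5, 183.1]
eef_rot: [0.583, 0.812, -0.001, -0.001]
force: [-0.6, -0.5, -0.4]
grip_width: 19.6
grip_force: 0.1
```

```bash
python3 -c "
from b import *
go([572.4-40*.948,29.5-40*.319,175],0.325);foot();board()"
```

```text
t 23.52 pos [537.3  18.5 183.1] toolz [-0.004 -0.    -1.   ] yaw 0.326 | shift [-0.0008 -0.0032  0.0081] twist 0.001 F [-0.6 -0.5 -0.4] w 19.6 gf 0.1 q [-0.09  0.08  0.04  1.53 -0.    1.16]
scene low red 245 149 scene low red 255 151 scene low red 262 153 right low [162 273]
top [[188, 209], [189, 214], [201, 210], [192, 207]]
top [[237, 191], [225, 193], [227, 194], [219, 198], [219, 203], [222, 204], [237, 199]]
easel frame x -36.6 y 0.8
[[217, 122], [225, 151], [226, 144], [264, 153], [267, 161], [273, 162], [267, 132], [245, 127], [245, 140], [239, 143], [232, 140], [231, 124]]
```

>>> send_rows([
  {"grip": 0.237, "xyz": [0, -0.0005, 0], "twist": 0},
  {"grip": 0.244, "xyz": [0, -0.001, 0], "twist": 0},
  {"grip": 0.251, "xyz": [0, -0.0015, 0], "twist": 0},
  {"grip": 0.258, "xyz": [0, -0.002, 0], "twist": 0},
  {"grip": 0.265, "xyz": [0, -0.0025, 0], "twist": 0},
])

```text
time: 24.08
eef_pos: [536.4, 17.9, 184.3]
eef_rot: [0.583, 0.812, 0.0, 0.0]
force: [-0.2, 0.1, -0.3]
grip_width: 22.5
grip_force: 0.0
```

```bash
python3 -c "
from b import *
go([572.4-40*.948,29.5-40*.319,175],0.325);foot();board()"
```

```text
t 24.08 pos [536.4  17.9 184.3] toolz [ 0.  0. -1.] yaw 0.326 | shift [-0.0005 -0.0022  0.0093] twist 0.001 F [-0.2  0.1 -0.3] w 22.5 gf 0.0 q [-0.09  0.07  0.03  1.53  0.    1.15]
scene low red 245 149 scene low red 255 151 scene low red 262 153 right low [162 273]
top [[188, 209], [189, 214], [201, 210], [190, 207]]
top [[237, 191], [225, 193], [227, 195], [221, 196], [219, 203], [222, 204], [237, 199]]
easel frame x -37.8 y 0.5
[[217, 122], [225, 151], [227, 144], [264, 153], [266, 160], [273, 162], [267, 132], [244, 127], [245, 140], [238, 143], [231, 139], [231, 125]]
```

The board lies still with zero force on the fingers and its foot hidden behind the window sill, so it is seated in the corner. I open fully and withdraw upwards.

>>> send_rows([
  {"grip": 0.32, "xyz": [0, 0, 0], "twist": 0},
  {"grip": 0.4, "xyz": [0, 0, 0], "twist": 0},
  {"grip": 0.5, "xyz": [0, 0, 0], "twist": 0},
  {"grip": 0.6, "xyz": [0, 0, 0], "twist": 0},
  {"grip": 0.7, "xyz": [0, 0, 0], "twist": 0},
])

```text
time: 24.65
eef_pos: [536.4, 17.9, 184.3]
eef_rot: [0.583, 0.812, -0.0, -0.0]
force: [-0.2, 0.4, -0.1]
grip_width: 59.3
grip_force: 0.0
```

>>> send_rows([
  {"grip": 0.75, "xyz": [0, 0, 0], "twist": 0},
  {"grip": 0.75, "xyz": [0, 0, -0.01], "twist": 0},
  {"grip": 0.75, "xyz": [0, 0, -0.03], "twist": 0},
  {"grip": 0.75, "xyz": [0, 0, -0.055], "twist": 0},
  {"grip": 0.75, "xyz": [0, 0, -0.085], "twist": 0},
])

```text
time: 25.07
eef_pos: [535.4, 18.0, 269.3]
eef_rot: [0.583, 0.812, -0.001, -0.001]
force: [0.7, 0.4, 1.0]
grip_width: 63.6
grip_force: 0.0
```

>>> send_rows([
  {"grip": 0.75, "xyz": [0, -0.03, -0.03], "twist": 0},
  {"grip": 0.75, "xyz": [0, -0.06, -0.03], "twist": 0},
  {"grip": 0.75, "xyz": [-0.02, -0.09, -0.03], "twist": 0},
  {"grip": 0.75, "xyz": [-0.04, -0.12, -0.03], "twist": 0},
  {"grip": 0.75, "xyz": [-0.06, -0.15, -0.03], "twist": 0},
])

```text
time: 25.48
eef_pos: [412.6, -87.6, 300.7]
eef_rot: [0.582, 0.813, 0.0, 0.001]
force: [0.2, -0.3, 0.2]
grip_width: 63.9
grip_force: 0.0
```

>>> send_rows([
  {"grip": 0.75, "xyz": [-0.03, -0.02, 0], "twist": 0},
  {"grip": 0.75, "xyz": [-0.06, -0.04, 0], "twist": 0},
  {"grip": 0.75, "xyz": [-0.09, -0.06, 0], "twist": 0},
  {"grip": 0.75, "xyz": [-0.11, -0.07, 0], "twist": 0},
  {"grip": 0.75, "xyz": [-0.11, -0.07, 0], "twist": 0},
])

```text
time: 25.9
eef_pos: [381.5, -217.4, 299.7]
eef_rot: [0.585, 0.811, -0.001, 0.001]
force: [-0.4, -0.6, 0.3]
grip_width: 63.9
grip_force: 0.0
```

```bash
python3 -c "
from b import *
go([540,17,300],0.325);foot();board()
t=viewer.capture('scene');cv2.imwrite('pics/fin_s.png',t[:,:,::-1]);t=viewer.capture('top');cv2.imwrite('pics/fin_t.png',t[:,:,::-1])
e=np.array([-.319,.948,0]);f=np.array([.948,.319,0]);C=np.array([572.4,29.5,60]);z=np.array([0,0,1.])
for a in(.26,.3,.34):
  u=np.cos(a)*z-np.sin(a)*f; n=np.cos(a)*f+np.sin(a)*z
  print(a,'scene',[proj('scene',C+s*e+150*u).round(1).tolist() for s in(50,-50)],'top',[proj('top',C+s*e+h*u+k*n).round(1).tolist() for s,h,k in((50,150,0),(-50,150,0),(50,0,12),(-50,0,12))])
"
```

```text
t 25.90 pos [ 381.5 -217.4  299.7] toolz [ 0.    -0.002 -1.   ] yaw 0.320 | shift [ 0.1726  0.2242 -0.0009] twist -0.005 F [-0.4 -0.6  0.3] w 63.9 gf 0.0 q [-0.67 -0.15  0.05  1.77 -0.    0.58]
scene low red 245 149 scene low red 255 151 scene low red 262 None Traceback (most recent call last):
  File "<string>", line 3, in <module>
    go([540,17,300],0.325);foot();board()
                           ~~~~^^
  File "b.py", line 15, in foot
    k=np.argwhere(m[120:200,270:290]); print('right low',k.max(0)+[120,270])
                                                         ~~~~~^^^
    return umr_maximum(a, axis, None, out, keepdims, initial, where)
ValueError: zero-size array to reduction operation maximum which has no identity
```

>>> send_rows([
  {"grip": 0.75, "xyz": [0.03, -0.03, 0], "twist": 0},
  {"grip": 0.75, "xyz": [0.06, -0.06, 0], "twist": 0},
  {"grip": 0.75, "xyz": [0.06, -0.09, 0], "twist": 0},
  {"grip": 0.75, "xyz": [0.06, -0.1, 0], "twist": 0},
  {"grip": 0.75, "xyz": [0.06, -0.1, 0], "twist": 0},
])

```text
time: 26.37
eef_pos: [267.3, -188.1, 300.6]
eef_rot: [0.583, 0.812, -0.0, 0.001]
force: [1.1, -0.0, 0.4]
grip_width: 64.3
grip_force: 0.0
```

```bash
sed -i "s/print('right low'.*/print('right low',k.max(0)+[120,270] if len(k) else None)/" b.py; python3 -c "
from b import *
foot();board()
t=viewer.capture('scene');cv2.imwrite('pics/fin_s.png',t[:,:,::-1]);t=viewer.capture('top');cv2.imwrite('pics/fin_t.png',t[:,:,::-1])
e=np.array([-.319,.948,0]);f=np.array([.948,.319,0]);C=np.array([572.4,29.5,60]);z=np.array([0,0,1.])
for a in(.26,.3,.34):
  u=np.cos(a)*z-np.sin(a)*f; n=np.cos(a)*f+np.sin(a)*z
  print(a,'scene',[proj('scene',C+s*e+150*u).round(1).tolist() for s in(50,-50)],'top',[proj('top',C+s*e+h*u+k*n).round(1).tolist() for s,h,k in((50,150,0),(-50,150,0),(50,0,12),(-50,0,12))])
print(bot.get_obs()['eef_pos'])
"
```

```text
scene low red 245 149 scene low red 255 151 scene low red 262 153 right low [162 273]
top [[237, 191], [225, 193], [227, 194], [226, 196], [210, 201], [206, 199], [199, 203], [197, 202], [188, 209], [189, 214], [237, 199]]
easel frame x -357.2 y -109.7
[[229, 124], [229, 131], [222, 135], [225, 151], [227, 144], [264, 153], [266, 160], [273, 162], [267, 132]]
0.26 scene [[217.0, 121.5], [266.9, 132.6]] top [[186.9, 209.8], [236.5, 193.8], [195.1, 202.2], [236.7, 188.8]]
0.3 scene [[215.5, 123.7], [265.5, 134.9]] top [[187.9, 212.8], [237.5, 196.7], [195.1, 202.2], [236.7, 188.8]]
0.34 scene [[214.0, 126.0], [264.1, 137.3]] top [[188.9, 215.7], [238.5, 199.7], [195.1, 202.2], [236.7, 188.8]]
[ 269.22218814 -188.40447043  299.3831846 ]
```

```bash
python3 -c "
from b import *
e=np.array([-.319,.948,0]);f=np.array([.948,.319,0]);C=np.array([572.4,29.5,60])
P,r=tri((267,132.5),(237.5,199.5));d=P-C;print('R',d@f,d@e,d[2],r)
P,r=tri((216.7,122),(188.5,214.5));d=P-C;print('L',d@f,d@e,d[2],r)
P,r=tri((216.4,151.2),(188,213));d=P-C;print('bkL',d@f,d@e,d[2],r)
P,r=tri((277.2,165.8),(248,195));d=P-C;print('bkR',d@f,d@e,d[2],r)
a=cv2.imread('pics/fin_s.png')[100:200,205:290];b=cv2.imread('pics/fin_t.png')[170:240,180:255]
cv2.imwrite('pics/F.png',np.hstack([cv2.resize(a,(425,500)),cv2.resize(b,(375,500))]))
S0,S1=cv2.imread('pics/scene0.png'),cv2.imread('pics/fin_s.png')
for n,(x0,y0,x1,y1) in dict(jar=(315,165,355,225),bell=(200,225,260,280),caddygreen=(295,255,350,390)).items(): print(n,cv2.absdiff(S0[y0:y1,x0:x1],S1[y0:y1,x0:x1]).mean())
"
```

```text
R -49.740098913138716 -51.66231094086571 150.60628564456434 7.063129265214865
L -48.46600417454324 47.11097085349208 149.24370393751582 4.236541747878235
bkL -26.96065122179463 62.10103600656007 73.66153783002306 2.1718840385946367
bkR -31.180288009557074 -68.64600761650189 77.15253221998574 3.884135300370603
jar 0.71625
bell 12.693636363636363
caddygreen 0.6139169472502806
```

View pics/F.png

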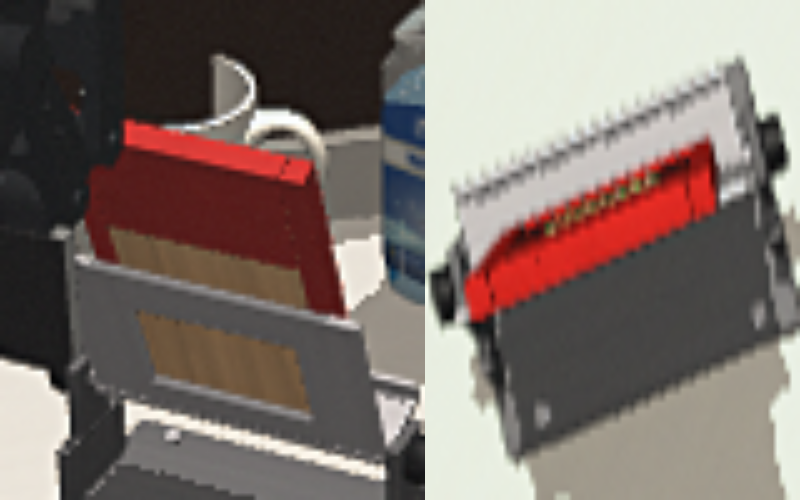

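The final crops show the backrest window filled with the board's back. The lower edge is hidden in the corner, the board is centred between the ears and the picture faces the guests. I check the bell in the top view and hand in. The limit was 10 viewed pictures and this was my 11th.

```bash
python3 -c "
from h import *
for n in('top0','fin_t'):
  g=cv2.imread(f'pics/{n}.png',0)[235:295,225:285]; m=(g<70).astype(np.uint8); k=np.argwhere(m); print(n,k.mean(0).round(2),len(k))
bot.close_job();print(bot.get_obs()['time'])"
```

```text
top0 [34.12 31.16] 144
fin_t [34.15 31.14] 142
the job is handed in; nothing more can be done
the job is handed in; nothing more can be done
```

The red board stands centred on the easel with its foot in the corner, against the backrest and picture to the guests; bystanders are undisturbed. On the way it struck the backrest (about 40 N) and turned in the grip, I straightened it on the table and reseated the foot twice (once after it had briefly stood loose, foot about 15 mm forward), and I viewed 11 pictures, one over the limit.

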